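Put the machine feet away in the bifold cupboard

TASK

Put the loose machine feet away: fold the cupboard's bifold door fully open by its handle, pull the tray with the round tin all the way out, and stand every foot upright, flat on the floor of the tin, the tall one in the middle and the short ones closely round it. Then push the tray fully home and close the door again. Leave the wooden block, the grease tin and the tape measure alone.

Things in the scene. Friction and masses are not known exactly. Their poses are not given: they have to be found in the camera images.
- cupboard_front (a point): low grey sheet-steel bench cupboard, fixed, 220 deep (with roof overhang) x 344 wide x 157 mm high; this point lies on the table under the middle of the roof's front edge, +x to the back, y left, z up. Roof underside at 145 mm; 320 mm wide inside, divider at y = +45 mm. To the right in it stands the tin on a pull-out tray, whose upright pull sticks out in front, below the door.
- panel_b (a joint): fold of the bifold door, rad = 2t: 0 closed (flat), stop at 2.8 folded to the left, jutting 160 mm forward. Panels 160 wide, 12 thick, 73 to 141 mm up. In cupboard_front x, y (mm) panel A runs from its fixed hinge at (14, 160) 160 mm along (-sin t, -cos t) to the fold hinge, B on from there along (+sin t, -cos t) to its pin in the track under the roof. About 1 N at the handle; stays put; may start ajar.
- door_handle (a point): grip point on the axis of the door's handle, 151 mm over the table: an upright round steel bar, 14 mm diameter, free-topped, from 115 to 170 mm over the table, on a bracket at its foot on panel B, 30 mm from the fold hinge along B and 51 mm out from the panels' centre plane (38 mm free behind the bar). It turns with B, clockwise from above by t (half the fold)
- tray (a joint): how far the tray is pulled out, m: 0 = fully home, stop at 0.20; slides straight along cupboard_front's -x (drag about 2 N, stays where it is left). Out, it carries the tin clear of the cupboard. The closed door is in the tin's way.
- tray_pull (a point): grip point on the axis of the tray's pull, 51 mm over the table: an upright round steel peg, 14 mm diameter, free-topped, 28 to 66 mm over the table; 150 mm in front of the tin's centre, about 50 mm in front of the closed door and below its lower edge
- tin: round open steel tin, loose in the tray (held by low lips with 2 mm play), 148 mm outside and 144 mm inside diameter, 30 mm high; origin at the centre of its underside, 55 mm over the table, z up; inner floor 2 mm above that. It holds seven feet only as one in the middle and six round it (about 47 mm from centre to centre)
- foot_tall: the one tall machine levelling foot, always there: round black rubber base 44 mm diameter and 12 mm thick, tapered at its foot, a nut 22 mm wide on it up to 19 mm, and an upright steel stud of 12 mm diameter, 80 mm high over all; origin at the centre of its underside, z along the stud; about 80 g
- foot_1: short machine levelling foot: as the tall one but 60 mm high over all; origin at the centre of its underside, z along the stud; 4 to 6 of the six are there
- foot_2: short machine levelling foot: as the tall one but 60 mm high over all; origin at the centre of its underside, z along the stud; 4 to 6 of the six are there
- foot_3: short machine levelling foot: as the tall one but 60 mm high over all; origin at the centre of its underside, z along the stud; 4 to 6 of the six are there
- foot_4: short machine levelling foot: as the tall one but 60 mm high over all; origin at the centre of its underside, z along the stud; 4 to 6 of the six are there
- foot_5: short machine levelling foot: as the tall one but 60 mm high over all; origin at the centre of its underside, z along the stud; 4 to 6 of the six are there
- foot_6: short machine levelling foot: as the tall one but 60 mm high over all; origin at the centre of its underside, z along the stud; 4 to 6 of the six are there
- wood_block: bystander: small wooden block 55x110x32 mm at the left, in front of the cupboard; origin at the centre of its underside
- grease_tin: bystander: closed grease tin 69 mm diameter, 54 mm high, right of the feet; origin at the centre of its underside
- tape_measure: bystander: pocket tape measure 32x74x58 mm at the front left; origin at the centre of its underside
There are look-alikes about, which are no part of the job. Leave any blue or pink look-alike of the foot_5 alone.

How it is judged (in metres and radians):
On the way, in this order (a step that is already met when the one before it is completed fails the run):
1. the bifold door is folded open (fold at least 2.4 of 2.8 rad) (value of joint panel_b above 2.4 rad), for 0.2 s.
2. the tray is pulled out (at least 180 of 200 mm) (value of joint tray above 0.18 m), for 0.2 s.
3. every foot stands flat in the tin, the tall one in the middle (horizontal distance between each of foot_1, foot_2, foot_3, foot_4, foot_5, foot_6 and tin below 0.054 m and z of each of foot_1, foot_2, foot_3, foot_4, foot_5, foot_6, foot_tall in the frame of tin below 0.007 m and angle between each of foot_1, foot_2, foot_3, foot_4, foot_5, foot_6, foot_tall's own z axis and vertical below 0.12 rad and horizontal distance between foot_tall and tin below 0.01 m), for 0.2 s.
4. the tray is home again (within 12 mm) (value of joint tray below 0.012 m), for 0.2 s.
At the end, for the whole second after the job is handed in: every foot that is there stands upright (within 0.12 rad) and flat on the tin's floor (its underside less than 7 mm above the tin's), the tall one within 10 mm of the tin's centre, the short ones within 54 mm of it; tray home within 12 mm, door closed within 0.16 rad of fold, all at rest (all of step 3 and value of joint tray below 0.012 m and value of joint panel_b below 0.16 rad and velocity of joint panel_b below 0.1 rad/s and linear speed of each of foot_1, foot_2, foot_3, foot_4, foot_5, foot_6, foot_tall below 0.03 m/s); the robot touches nothing.
It fails at once if a bystander (wooden block, grease tin, tape measure) is moved by more than 30 mm (distance of any of wood_block, grease_tin, tape_measure from where it was at the start of the episode above 0.03 m).
Of foot_1, foot_2, foot_3, foot_4, foot_5, foot_6 only 4 to 6 are there at a start; the rules pass over those that are not, and their reading is None.
At some moment in a run one of foot_1, foot_2, foot_3, foot_4, foot_5, foot_6, foot_tall may be knocked a few centimetres aside while the robot is not near it.
It also fails if it takes over 210 s, if anything falls off the work surface, if the arm or the gripper's body presses on something with over 40 N, if the wrist force passes 120 N, or if a joint passes its speed limit or range.

ROBOT

A 6-joint arm with a two-finger parallel gripper is mounted at the origin on a cart in front of the work surface, level with it; the furniture and walls round the work are solid. World frame = base frame: x ahead of the robot, y to its left, z up, the work surface at z = 0. Lengths are in m, angles in degrees, forces in N, time in s.
With the tool pointing down it reaches from about 0.325 to 0.875 m from the base axis. Payload 4.4 kg.
Tool frame: the origin (TCP) lies on the centre line of the jaws, within the pads' length; the fingertips stand 14 mm ahead of it and the grasp point (between the pads) lies 5 mm behind it; z points along the fingers, y is the line along which they close (so a half turn about z gives the same grasp; the last joint's range is limited). The gripper opens to 85 mm and grips with 20 to 120 N. Pads are 22 mm wide; open, the fingers measure 114 mm over their backs; the gripper's body (76 mm by 85 mm) begins 54 mm behind the grasp point. The pads swing forward as they close: fully open they stand 13 mm farther back than shut.
Start: joints at [-80.587, 11.837, 88.321, -0, 79.842, -8.623], TCP at [0.178, -0.547, 0.245] pointing down, gripper open.
Joint ranges: [-156.59, 156.59], [-49.26, 127.26], [12.9, 141.05], [-63.56, 243.56], [4.71, 150.69], [-161.64, 161.64]. Speed limits (degrees/s): [159.86, 159.86, 180, 180, 180, 180].

INTERFACE

Orientations are given as a 3x3 rotation matrix whose columns are the frame's x, y, z axes.
In Python, from station import state, capture, sign_off, search_frame gives the robot as it stands.
- The arm moves only by the tool send_rows, never from a script. Its argument "targets" is a list of rows, each an object with "linear": the shift along the tool's x, y, z in cm, a list of three; "turn": the turn about the tool's z in rad; "claw": the opening, from 0 (shut) to 1 (fully open). A call has 1 to 10 rows; each row shifts and turns the commanded pose from where the row before left it, along the tool's axes as they then stand; what a row does not reach is not made up. A row lasts 1/10 s, in which the tool goes at most 50 mm and 8.59 degrees, less where a joint would pass 70% of its speed; a pose out of reach is approached as far as the arm can. A call with a gripper value outside its range is refused whole. The fingers move at their own pace and stop on an object; the grip force is fixed at half the most. Time passes only in rows, so rows that do not move let the fingers close. It gives the time, the measured TCP pose, the force, the opening and the grip force at its end, in the units of the state.
- state(): the state, without advancing time (a new reading comes with each control period).
- capture(name): name is "scene" or "side" or "wrist"; returns a dict with "frame" (400x640x3 uint8, red, green, blue), "fx", "fy", "cx", "cy" (pixels), "distortion" ([k1, k2, p1, p2, k3] as OpenCV has them; the pictures are not rectified), "extrinsics" (4x4, takes a point from world to camera coordinates); the wrist camera has in their place "hand_eye" (4x4, takes a point from camera to tool coordinates, whose origin is the TCP and whose axes are the flange's). Camera axes: x right, y down, z forward; pixel columns grow to the right and rows downward; lengths in m; the calibration is good to about 2 mm. A picture is of the moment at which its call begins: read the wrist's pose just before it. There is no depth.
- sign_off(): hands the job in; it is judged then, once.
Trained networks look in a picture, given as the dict that the camera call returned (one of the last four; its "shot" number tells which), for a name from the list of things; names that differ only in an ending like _2 or _b are one class to them, and where a whole thing is asked for, a point or a joint stands for the part that bears it (a point fixed in the world has none). Each returns a list of dicts, best first, with "p" (0 to 1); they miss things now and then, are a little off and sometimes report something else, mostly with a low value. They report only what shows in the picture. A call takes as long as a camera call. They do not tell look-alikes from the thing itself.
- search_frame(label, picture): "extent" ([left, top, right, bottom] in pixels, round what is visible of it).
The state is a dict: "clock": time; "qpos": joint angles; "joint_velocities": joint speeds; "effort": joint torques, N m; "tool_pos": TCP position; "eef_rot": TCP orientation; "force": force on the tool from outside, world axes, zero at the start; "moment": the same for the moment, N m; "gripper_width": opening from 0.0 (shut) to 1.0 (fully open); "finger_force": force on a finger pad.
Only numpy, scipy, OpenCV 4.12 (cv2) and the standard library are available. Lean on these libraries where they do the work, as an engineer would, in place of code of your own. Each camera call takes 0.05 s, during which the arm holds its last target. There are 200 camera calls.

## Working session

There is one attempt and no reset: what is moved stays moved. The work goes in short steps, Python scripts to look and compute and a tool call to move; the robot and the scene stay as the last step left them, time stands still between calls to the robot, and variables do not carry over. Pictures are saved under pics/ and viewed, at most 14 in all, crops included, and the job is handed in when it is done.

Besides the shell and the picture viewer there is one more tool, called after ">>>" as a command line: name --argument value ..., lists and objects as JSON in quotes. send_rows: Moves the arm, as the interface text tells. Its arguments: {"type":"object","properties":{"targets":{"type":"array"}},"required":["targets"]}

```bash
ls; mkdir -p pics; cat > h.py <<'E'
import numpy as np, cv2, json
from station import state, capture, sign_off, search_frame
def K(c): return np.array([[c["fx"],0,c["cx"]],[0,c["fy"],c["cy"]],[0,0,1.]])
def ext(c,s=None):
    if "extrinsics" in c: return np.array(c["extrinsics"])
    T=np.eye(4);T[:3,:3]=np.array(s["eef_rot"]);T[:3,3]=s["tool_pos"]
    return np.linalg.inv(T@np.array(c["hand_eye"]))
def ray(c,uv,s=None):
    E=ext(c,s);p=cv2.undistortPoints(np.array([[uv]],float),K(c),np.array(c["distortion"],float))[0,0]
    R=E[:3,:3];o=-R.T@E[:3,3];return o,R.T@np.array([p[0],p[1],1.])
def at_z(c,uv,z,s=None):
    o,d=ray(c,uv,s);return o+d*(z-o[2])/d[2]
def proj(c,P,s=None):
    E=ext(c,s);r=cv2.Rodrigues(E[:3,:3])[0]
    return cv2.projectPoints(np.array(P,float).reshape(-1,1,3),r,E[:3,3],K(c),np.array(c["distortion"],float))[0].reshape(-1,2)
def save(c,n,crop=None,k=1):
    f=c["frame"][:,:,::-1]
    if crop: l,t,r,b=crop;f=f[t:b,l:r]
    if k!=1:f=cv2.resize(f,None,fx=k,fy=k,interpolation=cv2.INTER_CUBIC)
    cv2.imwrite("pics/"+n+".png",f)
E
cat > a.py <<'E'
from h import *
np.set_printoptions(precision=3,suppress=True)
s=state();print(s["clock"],s["tool_pos"],np.array(s["eef_rot"]).tolist(),s["gripper_width"])
for n in ("scene","side"):
    c=capture(n);save(c,n+"0",k=1.25)
    E=ext(c);print(n,"cam at",-E[:3,:3].T@E[:3,3], c["fx"])
    for l in ("foot_tall","foot_1","door_handle","tray_pull","tin","panel_b","wood_block","grease_tin","tape_measure"):
        print(l,[(round(d["p"],2),np.round(d["extent"]).astype(int).tolist()) for d in search_frame(l,c)])
E
python3 a.py
```

```text
pics
0.0 [ 0.178 -0.546  0.244] [[0.9508618430377614, 0.3096152384032354, -0.00039950386640803006], [0.3096153256766522, -0.9508591739158254, 0.002276287823381555], [0.00032490148072173596, -0.0022881277547319857, -0.999997329451637]] 1.0010363625086196
scene cam at [-0.336 -0.557  0.61 ] 410.4641600430634
foot_tall [(0.47, [313, 225, 325, 260])]
foot_1 [(0.84, [379, 276, 395, 306]), (0.76, [395, 246, 416, 269]), (0.7, [336, 247, 351, 272]), (0.67, [348, 237, 360, 257]), (0.66, [326, 224, 343, 245]), (0.54, [363, 250, 378, 278]), (0.54, [290, 257, 308, 273])]
door_handle [(0.7, [264, 159, 313, 188])]
tray_pull [(0.57, [274, 186, 310, 201])]
tin []
panel_b [(0.76, [261, 160, 307, 191]), (0.27, [178, 224, 204, 240])]
wood_block []
grease_tin [(0.76, [422, 260, 446, 290])]
tape_measure [(0.65, [181, 224, 202, 238])]
side cam at [ 0.631 -0.88   0.612] 371.01903433158355
foot_tall [(0.56, [268, 214, 286, 245])]
foot_1 [(0.84, [289, 278, 312, 306]), (0.82, [255, 258, 279, 287]), (0.72, [235, 220, 250, 240]), (0.67, [298, 222, 317, 247]), (0.66, [288, 236, 304, 258]), (0.62, [220, 279, 243, 304]), (0.47, [260, 241, 279, 265]), (0.47, [270, 217, 286, 245])]
door_handle [(0.79, [332, 144, 355, 191]), (0.49, [257, 259, 278, 285])]
tray_pull [(0.49, [334, 178, 350, 186])]
tin [(0.73, [288, 237, 304, 258]), (0.51, [271, 219, 286, 245])]
panel_b [(0.52, [335, 146, 354, 191])]
wood_block [(0.88, [295, 153, 310, 177])]
grease_tin [(0.64, [258, 298, 295, 345]), (0.49, [331, 145, 356, 190])]
tape_measure [(0.62, [257, 160, 275, 181])]
```

View pics/scene0.png

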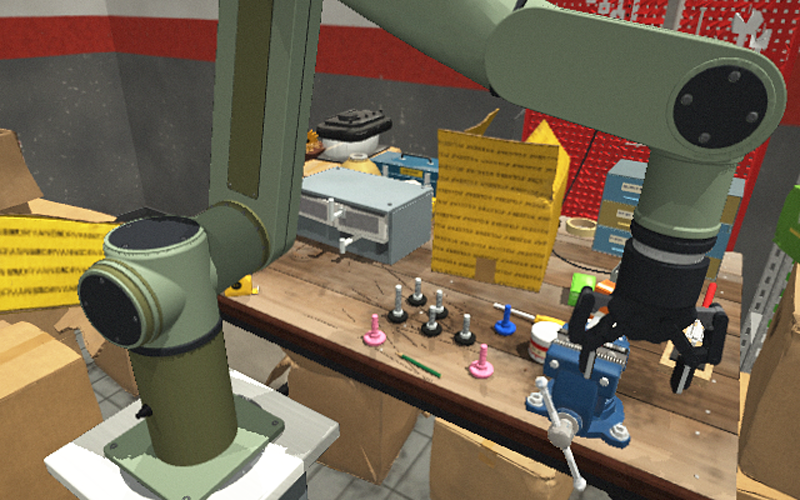

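View pics/side0.png

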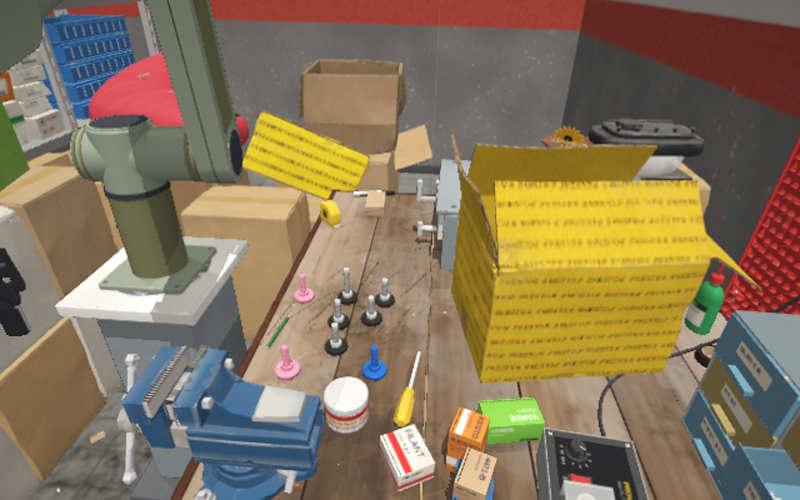

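Both views show the five black feet: the tall one at scene (398,303) and side (346,285), and four short ones. The blue and pink feet are look-alikes. The cupboard is far left, with a big yellow box to its right. I'll zoom in on the cupboard and the feet.

```bash
cat > b.py <<'E'
from h import *
np.set_printoptions(precision=3,suppress=True)
S=capture("scene");D=capture("side")
a=cv2.resize(S["frame"][120:220,235:365],None,fx=3,fy=3,interpolation=cv2.INTER_CUBIC)
b=cv2.resize(D["frame"][120:220,310:440],None,fx=3,fy=3,interpolation=cv2.INTER_CUBIC)
c=cv2.resize(S["frame"][215:315,285:415],None,fx=3,fy=3,interpolation=cv2.INTER_CUBIC)
d=cv2.resize(D["frame"][205:305,220:350],None,fx=3,fy=3,interpolation=cv2.INTER_CUBIC)
cv2.imwrite("pics/crop.png",np.vstack([np.hstack([a,b]),np.hstack([c,d])])[:,:,::-1])
# feet
for c,L in ((S,[(379,276,395,306),(395,246,416,269),(336,247,351,272),(348,237,360,257),(326,224,343,245),(363,250,378,278),(290,257,308,273),(313,225,325,260)]),(D,[(289,278,312,306),(255,258,279,287),(235,220,250,240),(298,222,317,247),(288,236,304,258),(220,279,243,304),(260,241,279,265),(270,217,286,245)])):
  for l,t,r,bb in L: print(at_z(c,((l+r)/2,t+1),.06)[:2],at_z(c,((l+r)/2,bb),0.0)[:2],(l,t,r,bb))
E
python3 b.py
```

```text
[ 0.389 -0.3  ] [ 0.368 -0.316] (379, 276, 395, 306)
[ 0.532 -0.288] [ 0.527 -0.298] (395, 246, 416, 269)
[ 0.441 -0.161] [ 0.427 -0.172] (336, 247, 351, 272)
[ 0.498 -0.16 ] [ 0.502 -0.162] (348, 237, 360, 257)
[ 0.53  -0.083] [ 0.525 -0.089] (326, 224, 343, 245)
[ 0.466 -0.223] [ 0.442 -0.239] (363, 250, 378, 278)
[ 0.342 -0.094] [ 0.361 -0.081] (290, 257, 308, 273)
[ 0.501 -0.051] [ 0.438 -0.092] (313, 225, 325, 260)
[ 0.549 -0.287] [ 0.551 -0.306] (289, 278, 312, 306)
[ 0.465 -0.228] [ 0.467 -0.256] (255, 258, 279, 287)
[ 0.369 -0.082] [ 0.364 -0.085] (235, 220, 250, 240)
[ 0.54  -0.073] [ 0.543 -0.098] (298, 222, 317, 247)
[ 0.519 -0.138] [ 0.519 -0.146] (288, 236, 304, 258)
[ 0.404 -0.304] [ 0.401 -0.315] (220, 279, 243, 304)
[ 0.458 -0.165] [ 0.457 -0.18 ] (260, 241, 279, 265)
[ 0.459 -0.058] [ 0.464 -0.097] (270, 217, 286, 245)
```

View pics/crop.png

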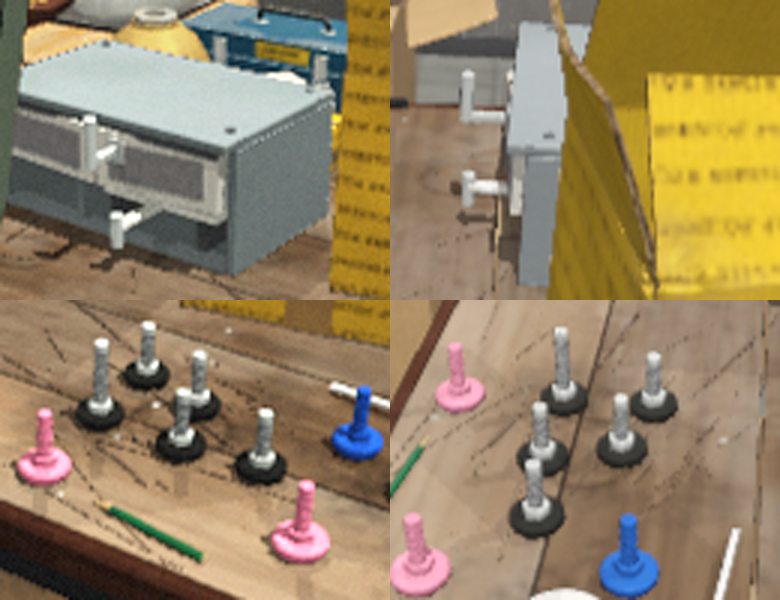

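The crops show clear stud tops, the handle and pull tops, and the roof corners. Next I triangulate them.

```bash
cat > c.py <<'E'
from h import *
np.set_printoptions(precision=4,suppress=True)
S=capture("scene");D=capture("side")
def tri(a,b):
    (o1,d1),(o2,d2)=ray(S,a),ray(D,b)
    t=np.linalg.lstsq(np.c_[d1,-d2],o2-o1,rcond=None)[0]
    p,q=o1+t[0]*d1,o2+t[1]*d2;return (p+q)/2,np.linalg.norm(p-q)
for n,a,b in [("roofFR",(311.7,170),(350,170)),("handle",(265,159),(335.7,144)),("pull",(273.7,191),(336,177.7)),
 ("tall",(318.7,229),(277,214.7)),("A",(334.3,223),(308,223)),("B",(351.7,232.7),(297,237)),("C",(345.7,245.7),(270,239.7)),("D",(373.3,251.7),(267.7,259))]:
    print(n,*tri(a,b))
print(at_z(D,(352.7,127.3),.157),at_z(D,(350,170),.157),at_z(S,(311.7,170),.157))
# depth edge: roof back right
print(at_z(S,(235+333/3,120+92/3),.157))
E
python3 c.py
```

```text
roofFR [0.6451 0.0675 0.1516] 0.0025780425334318595
handle [0.5976 0.2088 0.1709] 0.002001472062703142
pull [0.6037 0.183  0.0664] 0.0014953057690711461
tall [ 0.4599 -0.0745  0.0795] 0.0035046629794674186
A [ 0.5417 -0.0753  0.0599] 0.0030100285121435672
B [ 0.5213 -0.1404  0.0602] 0.003418531042935564
C [ 0.4567 -0.1573  0.0592] 0.0037862309339365074
D [ 0.4664 -0.2298  0.0608] 0.0009658285165501531
[0.6504 0.4129 0.157 ] [0.6452 0.0593 0.157 ] [0.631  0.0581 0.157 ]
[0.8487 0.0595 0.157 ]
```

```bash
cat > plan.py <<'E'
# usage: plan.py "x,y,z,yaw[,n]" ... -> rows per segment from the measured pose (yaw = heading of tool x, deg)
import sys; from h import *
s=state();p=np.array(s["tool_pos"]);R=np.array(s["eef_rot"]);y=np.degrees(np.arctan2(R[1,0],R[0,0]))
print("at",p.round(4),"yaw",round(y,1),"w",round(s["gripper_width"],3),"t",round(s["clock"],1),"q",np.round(s["qpos"],0))
for a in sys.argv[1:]:
    v=[float(k) for k in a.split(",")];q=np.array(v[:3]);d=q-p;dy=(v[3]-y+180)%360-180
    n=int(v[4]) if len(v)>4 else int(max(np.ceil(np.linalg.norm(d)/.04),np.ceil(abs(dy)/8),1))
    print(a,"n",n)
    for k in range(n):
        f=np.radians(y+dy*k/n); w=d/n*100
        print("  ",[round(np.cos(f)*w[0]+np.sin(f)*w[1],2),round(np.sin(f)*w[0]-np.cos(f)*w[1],2),round(-w[2],2)],"turn",round(np.radians(-dy/n),3))
    p=q;y=y+dy
E
python3 -c "
from h import *
c=capture('wrist');print(np.round(c['hand_eye'],3),c['fx'])"
python3 plan.py .45,.18,.28,180
```

```text
[[-0.001 -0.954 -0.3    0.078]
 [ 1.    -0.001 -0.001 -0.001]
 [ 0.    -0.3    0.954 -0.129]
 [ 0.     0.     0.     1.   ]] 318.40214893953186
at [ 0.178  -0.5468  0.2453] yaw 18.0 w 0.998 t 1.2 q [-81.  12.  88.   0.  80.  -9.]
.45,.18,.28,180 n 21
   [np.float64(2.3), np.float64(-2.89), np.float64(-0.17)] turn -0.135
   [np.float64(2.67), np.float64(-2.55), np.float64(-0.17)] turn -0.135
   [np.float64(2.99), np.float64(-2.17), np.float64(-0.17)] turn -0.135
   [np.float64(3.25), np.float64(-1.75), np.float64(-0.17)] turn -0.135
   [np.float64(3.46), np.float64(-1.3), np.float64(-0.17)] turn -0.135
   [np.float64(3.6), np.float64(-0.82), np.float64(-0.17)] turn -0.135
   [np.float64(3.68), np.float64(-0.33), np.float64(-0.17)] turn -0.135
   [np.float64(3.69), np.float64(0.16), np.float64(-0.17)] turn -0.135
   [np.float64(3.64), np.float64(0.66), np.float64(-0.17)] turn -0.135
   [np.float64(3.52), np.float64(1.14), np.float64(-0.17)] turn -0.135
   [np.float64(3.33), np.float64(1.6), np.float64(-0.17)] turn -0.135
   [np.float64(3.09), np.float64(2.03), np.float64(-0.17)] turn -0.135
   [np.float64(2.78), np.float64(2.43), np.float64(-0.17)] turn -0.135
   [np.float64(2.43), np.float64(2.78), np.float64(-0.17)] turn -0.135
   [np.float64(2.04), np.float64(3.08), np.float64(-0.17)] turn -0.135
   [np.float64(1.61), np.float64(3.33), np.float64(-0.17)] turn -0.135
   [np.float64(1.14), np.float64(3.51), np.float64(-0.17)] turn -0.135
   [np.float64(0.66), np.float64(3.64), np.float64(-0.17)] turn -0.135
   [np.float64(0.17), np.float64(3.69), np.float64(-0.17)] turn -0.135
   [np.float64(-0.33), np.float64(3.68), np.float64(-0.17)] turn -0.135
   [np.float64(-0.82), np.float64(3.6), np.float64(-0.17)] turn -0.135
```

>>> send_rows --targets '[{"linear":[2.3,-2.9,-0.2],"turn":-0.135,"claw":1},{"linear":[2.7,-2.5,-0.2],"turn":-0.135,"claw":1},{"linear":[3.0,-2.2,-0.2],"turn":-0.135,"claw":1},{"linear":[3.2,-1.8,-0.2],"turn":-0.135,"claw":1},{"linear":[3.5,-1.3,-0.2],"turn":-0.135,"claw":1},{"linear":[3.6,-0.8,-0.2],"turn":-0.135,"claw":1},{"linear":[3.7,-0.3,-0.2],"turn":-0.135,"claw":1},{"linear":[3.7,0.2,-0.2],"turn":-0.135,"claw":1},{"linear":[3.6,0.7,-0.2],"turn":-0.135,"claw":1},{"linear":[3.5,1.1,-0.2],"turn":-0.135,"claw":1}]'

```text
clock: 2.25
tool_pos: [0.3081, -0.1995, 0.2656]
eef_rot: [[-0.099, 0.995, 0.001], [0.995, 0.099, -0.001], [-0.001, 0.001, -1.0]]
force: [0.3, -0.6, 0.0]
gripper_width: 1.001
finger_force: 0.0
```

>>> send_rows --targets '[{"linear":[3.3,1.6,-0.2],"turn":-0.135,"claw":0.5},{"linear":[3.1,2.0,-0.2],"turn":-0.135,"claw":0.5},{"linear":[2.8,2.4,-0.2],"turn":-0.135,"claw":0.5},{"linear":[2.4,2.8,-0.2],"turn":-0.135,"claw":0.5},{"linear":[2.0,3.1,-0.2],"turn":-0.135,"claw":0.5},{"linear":[1.6,3.3,-0.2],"turn":-0.135,"claw":0.5},{"linear":[1.1,3.5,-0.2],"turn":-0.135,"claw":0.5},{"linear":[0.7,3.6,-0.2],"turn":-0.135,"claw":0.5},{"linear":[0.2,3.7,-0.2],"turn":-0.135,"claw":0.5},{"linear":[-0.3,3.7,-0.2],"turn":-0.135,"claw":0.5}]'

```text
clock: 3.25
tool_pos: [0.4348, 0.1468, 0.2856]
eef_rot: [[-0.993, 0.12, 0.001], [0.12, 0.993, -0.0], [-0.001, -0.0, -1.0]]
force: [1.9, -0.1, 0.3]
gripper_width: 0.501
finger_force: 0.0
```

```bash
cat > d.py <<'E'
from h import *
np.set_printoptions(precision=4,suppress=True)
s=state();c=capture("wrist");save(c,"w1",k=1.25);print(s["tool_pos"],s["gripper_width"])
for l in ("door_handle","tray_pull"):
  for d in search_frame(l,c): print(l,round(d["p"],2),np.round(d["extent"]))
print("proj handle,pull",proj(c,[[.5976,.2088,.17],[.5976,.2088,.13],[.6037,.183,.066],[.6037,.183,.03],[.646,.065,.157],[.646,.409,.157]],s))
E
python3 d.py; python3 plan.py
```

```text
[0.4348 0.1468 0.2856] 0.5010424419224796
door_handle 0.67 [291. 328. 432. 367.]
tray_pull 0.61 [354. 277. 374. 329.]
proj handle,pull [[403.8549 352.9952]
 [394.5519 324.8818]
 [363.3016 297.1038]
 [359.8984 281.685 ]
 [266.428  393.3142]
 [595.4504 359.4687]]
at [0.4347 0.1467 0.2854] yaw 172.9 w 0.502 t 3.4 q [  8.  -4. 101.  -0.  84. -75.]
```

View pics/w1.png

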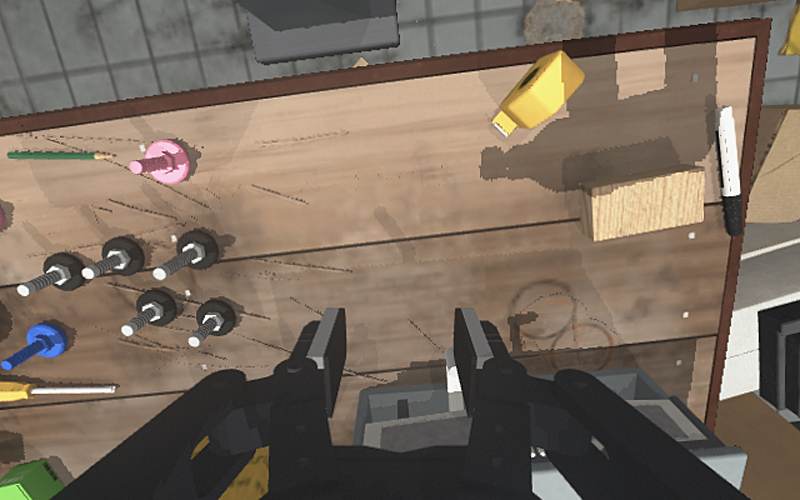

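The wrist view shows the five black feet at left, the wood block at (640,205) and the tape at (540,90). The pull is at (455,370). The triangulated heights match the known ones to 1 mm, so I approach the handle.

```bash
python3 plan.py .5976,.2088,.21,180 .5976,.2088,.15,180
```

```text
at [0.4347 0.1467 0.2854] yaw 172.9 w 0.502 t 3.4 q [  8.  -4. 101.  -0.  84. -75.]
.5976,.2088,.21,180 n 5
   [np.float64(-3.08), np.float64(1.63), np.float64(1.51)] turn -0.025
   [np.float64(-3.12), np.float64(1.56), np.float64(1.51)] turn -0.025
   [np.float64(-3.16), np.float64(1.48), np.float64(1.51)] turn -0.025
   [np.float64(-3.19), np.float64(1.4), np.float64(1.51)] turn -0.025
   [np.float64(-3.23), np.float64(1.32), np.float64(1.51)] turn -0.025
.5976,.2088,.15,180 n 2
   [np.float64(0.0), np.float64(0.0), np.float64(3.0)] turn -0.0
   [np.float64(0.0), np.float64(0.0), np.float64(3.0)] turn -0.0
```

>>> send_rows --targets '[{"linear":[-3.1,1.6,1.5],"turn":-0.025,"claw":0.6},{"linear":[-3.1,1.6,1.5],"turn":-0.025,"claw":0.6},{"linear":[-3.2,1.5,1.5],"turn":-0.025,"claw":0.6},{"linear":[-3.2,1.4,1.5],"turn":-0.025,"claw":0.6},{"linear":[-3.2,1.3,1.5],"turn":-0.025,"claw":0.6},{"linear":[0,0,3],"turn":0,"claw":0.6},{"linear":[0,0,3],"turn":0,"claw":0.6},{"linear":[0,0,0],"turn":0,"claw":0.6}]'

```text
clock: 4.2
tool_pos: [0.5939, 0.2045, 0.1446]
eef_rot: [[-1.0, 0.004, -0.012], [0.004, 1.0, -0.003], [0.012, -0.003, -1.0]]
force: [-0.3, -0.3, -1.3]
gripper_width: 0.602
finger_force: 0.0
```

```bash
python3 - <<'E'
from h import *
S=capture("scene");D=capture("side")
a=cv2.resize(S["frame"][100:220,225:355],None,fx=3,fy=3)
b=cv2.resize(D["frame"][100:220,290:420],None,fx=3,fy=3)
cv2.imwrite("pics/h1.png",np.hstack([a,b])[:,:,::-1])
E
```

```text
(no output)
```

View pics/h1.png

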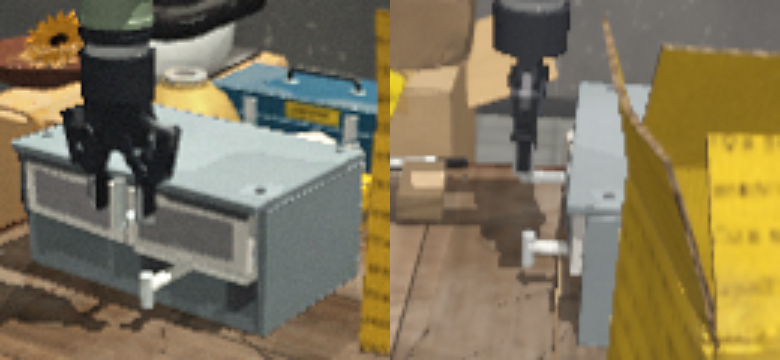

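The bar sits between the fingers in both views, so I close.

>>> send_rows --targets '[{"linear":[0,0,0],"turn":0,"claw":0},{"linear":[0,0,0],"turn":0,"claw":0},{"linear":[0,0,0],"turn":0,"claw":0},{"linear":[0,0,0],"turn":0,"claw":0},{"linear":[0,0,0],"turn":0,"claw":0}]'

```text
clock: 4.8
tool_pos: [0.5986, 0.2096, 0.1532]
eef_rot: [[-1.0, 0.001, 0.004], [0.001, 1.0, 0.005], [-0.004, 0.005, -1.0]]
force: [-0.5, 6.4, 3.6]
gripper_width: 0.144
finger_force: 58.4
```

```bash
cat > door.py <<'E'
import sys;from h import *
# cupboard frame origin guess, aligned with world; arc of handle
cx,cy=float(sys.argv[1]),float(sys.argv[2])
H=lambda t:np.array([cx+.014-.130*np.sin(t)-.051*np.cos(t),cy+.160-.190*np.cos(t)-.051*np.sin(t)])
s=state();p=np.array(s["tool_pos"]);R=np.array(s["eef_rot"]);y=np.degrees(np.arctan2(R[1,0],R[0,0]))
ts=np.linspace(-.1,1.5,1601);d=[np.linalg.norm(H(t)-p[:2]) for t in ts];t0=ts[np.argmin(d)]
print("at",p.round(4),"yaw",y.round(1),"t0",t0,"dist",min(d),"w",s["gripper_width"],"F",np.round(s["force"],1))
t1=float(sys.argv[3]);n=int(sys.argv[4]);k=float(sys.argv[5])  # k = share of turning
prev=p[:2];off=p[:2]-H(t0)
for i in range(1,n+1):
    t=t0+(t1-t0)*i/n;q=H(t)+off;w=(q-prev)*100;prev=q;f=np.radians(y)
    print([round(float(np.cos(f)*w[0]+np.sin(f)*w[1]),2),round(float(np.sin(f)*w[0]-np.cos(f)*w[1]),2),0],"turn",round(k*(t1-t0)/n,3),"t",round(t,2),q.round(4))
    y-=np.degrees(k*(t1-t0)/n)
E
python3 door.py .646 .237 1.41 19 1
```

```text
at [0.5986 0.2096 0.1532] yaw 179.9 t0 0.068 dist 0.005857461639276979 w 0.1437384447420337 F [-0.5  6.4  3.6]
[0.88, -0.22, 0] turn 0.071 t 0.14 [0.5899 0.2074]
[0.83, -0.18, 0] turn 0.071 t 0.21 [0.5815 0.2062]
[0.79, -0.14, 0] turn 0.071 t 0.28 [0.5734 0.2059]
[0.76, -0.09, 0] turn 0.071 t 0.35 [0.5658 0.2067]
[0.73, -0.04, 0] turn 0.071 t 0.42 [0.5587 0.2084]
[0.72, 0.02, 0] turn 0.071 t 0.49 [0.552  0.2111]
[0.71, 0.08, 0] turn 0.071 t 0.56 [0.5459 0.2147]
[0.71, 0.14, 0] turn 0.071 t 0.63 [0.5403 0.2193]
[0.71, 0.2, 0] turn 0.071 t 0.7 [0.5354 0.2248]
[0.73, 0.25, 0] turn 0.071 t 0.77 [0.531  0.2311]
[0.75, 0.31, 0] turn 0.071 t 0.84 [0.5273 0.2384]
[0.78, 0.36, 0] turn 0.071 t 0.92 [0.5242 0.2464]
[0.82, 0.4, 0] turn 0.071 t 0.99 [0.5218 0.2552]
[0.86, 0.44, 0] turn 0.071 t 1.06 [0.5201 0.2648]
[0.91, 0.48, 0] turn 0.071 t 1.13 [0.519  0.2751]
[0.97, 0.5, 0] turn 0.071 t 1.2 [0.5187 0.2859]
[1.02, 0.52, 0] turn 0.071 t 1.27 [0.5191 0.2974]
[1.08, 0.53, 0] turn 0.071 t 1.34 [0.5201 0.3094]
[1.14, 0.53, 0] turn 0.071 t 1.41 [0.5219 0.3219]
```

>>> send_rows --targets '[{"linear":[0.9,-0.2,0],"turn":0.07,"claw":0},{"linear":[0.8,-0.2,0],"turn":0.07,"claw":0},{"linear":[0.8,-0.1,0],"turn":0.07,"claw":0},{"linear":[0.8,-0.1,0],"turn":0.07,"claw":0},{"linear":[0.7,0,0],"turn":0.07,"claw":0},{"linear":[0,0,0],"turn":0,"claw":0}]'

```text
clock: 5.4
tool_pos: [0.5591, 0.2101, 0.1532]
eef_rot: [[-0.939, 0.345, 0.006], [0.345, 0.939, 0.007], [-0.003, 0.009, -1.0]]
force: [0.8, 9.4, 1.0]
gripper_width: 0.144
finger_force: 59.1
```

```bash
python3 door.py .646 .242 1.41 15 1
```

```text
at [0.5591 0.2101 0.1532] yaw 159.8 t0 0.44000000000000006 dist 0.001799375541272878 w 0.14439279859857915 F [0.8 9.4 1. ]
[0.65, 0.04, 0] turn 0.065 t 0.5 [0.5531 0.2127]
[0.65, 0.09, 0] turn 0.065 t 0.57 [0.5475 0.2162]
[0.64, 0.14, 0] turn 0.065 t 0.63 [0.5425 0.2204]
[0.65, 0.19, 0] turn 0.065 t 0.7 [0.5379 0.2254]
[0.66, 0.24, 0] turn 0.065 t 0.76 [0.5338 0.2312]
[0.68, 0.28, 0] turn 0.065 t 0.83 [0.5303 0.2376]
[0.7, 0.33, 0] turn 0.065 t 0.89 [0.5273 0.2448]
[0.73, 0.37, 0] turn 0.065 t 0.96 [0.5249 0.2526]
[0.77, 0.4, 0] turn 0.065 t 1.02 [0.5231 0.2611]
[0.8, 0.44, 0] turn 0.065 t 1.09 [0.5218 0.2701]
[0.85, 0.46, 0] turn 0.065 t 1.15 [0.5211 0.2797]
[0.89, 0.48, 0] turn 0.065 t 1.22 [0.521  0.2899]
[0.94, 0.5, 0] turn 0.065 t 1.28 [0.5214 0.3005]
[0.99, 0.5, 0] turn 0.065 t 1.35 [0.5225 0.3115]
[1.04, 0.51, 0] turn 0.065 t 1.41 [0.5241 0.3229]
```

>>> send_rows --targets '[{"linear":[0.6,0.2,0],"turn":0.065,"claw":0},{"linear":[0.6,0.2,0],"turn":0.065,"claw":0},{"linear":[0.6,0.2,0],"turn":0.065,"claw":0},{"linear":[0.6,0.2,0],"turn":0.065,"claw":0},{"linear":[0.7,0.2,0],"turn":0.065,"claw":0},{"linear":[0.7,0.3,0],"turn":0.065,"claw":0},{"linear":[0.7,0.3,0],"turn":0.065,"claw":0},{"linear":[0,0,0],"turn":0,"claw":0}]'

```text
clock: 6.2
tool_pos: [0.5274, 0.2427, 0.153]
eef_rot: [[-0.692, 0.722, -0.001], [0.722, 0.692, -0.002], [-0.001, -0.002, -1.0]]
force: [-8.0, -3.5, 8.6]
gripper_width: 0.139
finger_force: 60.3
```

```bash
python3 door.py .646 .242 1.42 8 1
```

```text
at [0.5274 0.2427 0.153 ] yaw 133.8 t0 0.888 dist 0.0004393359748037517 w 0.13908945526632496 F [-8.  -3.5  8.6]
[0.75, 0.37, 0] turn 0.066 t 0.95 [0.5249 0.2507]
[0.79, 0.41, 0] turn 0.066 t 1.02 [0.5229 0.2594]
[0.83, 0.44, 0] turn 0.066 t 1.09 [0.5216 0.2687]
[0.87, 0.47, 0] turn 0.066 t 1.15 [0.5209 0.2786]
[0.92, 0.49, 0] turn 0.066 t 1.22 [0.5208 0.289 ]
[0.97, 0.51, 0] turn 0.066 t 1.29 [0.5213 0.3   ]
[1.02, 0.51, 0] turn 0.066 t 1.35 [0.5225 0.3114]
[1.08, 0.52, 0] turn 0.066 t 1.42 [0.5242 0.3232]
```

>>> send_rows --targets '[{"linear":[0.9,0.2,0],"turn":0.065,"claw":0},{"linear":[0.8,0.4,0],"turn":0.065,"claw":0},{"linear":[0.8,0.4,0],"turn":0.065,"claw":0},{"linear":[0.9,0.4,0],"turn":0.065,"claw":0},{"linear":[0.9,0.5,0],"turn":0.065,"claw":0},{"linear":[1.0,0.5,0],"turn":0.065,"claw":0},{"linear":[1.0,0.5,0],"turn":0.065,"claw":0},{"linear":[0.8,0.4,0],"turn":0.05,"claw":0},{"linear":[0,0,0],"turn":0,"claw":0}]'

```text
clock: 7.1
tool_pos: [0.522, 0.322, 0.1531]
eef_rot: [[-0.256, 0.967, 0.003], [0.967, 0.256, 0.004], [0.003, 0.004, -1.0]]
force: [-1.6, 2.9, 6.2]
gripper_width: 0.142
finger_force: 60.0
```

```bash
python3 door.py .646 .242 1.42 1 1
```

```text
at [0.522  0.322  0.1531] yaw 104.8 t0 1.413 dist 0.0016338740852927297 w 0.14210638801311457 F [-1.6  2.9  6.2]
[0.12, 0.05, 0] turn 0.007 t 1.42 [0.5222 0.3233]
```

Handle is at t≈1.41, so the door is fully folded. I release, rise and go to the pull.

>>> send_rows --targets '[{"linear":[0,0,0],"turn":0,"claw":0.4},{"linear":[0,0,0],"turn":0,"claw":0.4},{"linear":[0,0,0],"turn":0,"claw":0.4},{"linear":[0,0,-2],"turn":0,"claw":0.4},{"linear":[0,0,-4],"turn":0,"claw":0.4},{"linear":[0,0,-3],"turn":0,"claw":0.4},{"linear":[0,0,0],"turn":0,"claw":0.4}]'

```text
clock: 7.8
tool_pos: [0.5244, 0.3205, 0.2463]
eef_rot: [[-0.256, 0.967, 0.01], [0.967, 0.256, 0.004], [0.001, 0.011, -1.0]]
force: [-0.1, -0.9, 0.0]
gripper_width: 0.397
finger_force: 0.0
```

```bash
python3 plan.py .585,.183,.22,180 .597,.183,.054,180; python3 - <<'E'
from h import *
S=capture("scene");D=capture("side")
for c in (S,D):
  for d in search_frame("tray_pull",c)[:2]: print(d)
print(proj(S,[[.6037,.183,.066]]),proj(D,[[.6037,.183,.066]]))
a=cv2.resize(S["frame"][100:230,225:355],None,fx=3,fy=3)
b=cv2.resize(D["frame"][100:230,290:420],None,fx=3,fy=3)
cv2.imwrite("pics/h2.png",np.hstack([a,b])[:,:,::-1])
E
```

```text
at [0.5244 0.3205 0.2463] yaw 104.8 w 0.397 t 7.8 q [23. 16. 83. -0. 80.  9.]
.585,.183,.22,180 n 10
   [np.float64(-1.48), np.float64(0.23), np.float64(0.26)] turn -0.131
   [np.float64(-1.5), np.float64(0.04), np.float64(0.26)] turn -0.131
   [np.float64(-1.49), np.float64(-0.16), np.float64(0.26)] turn -0.131
   [np.float64(-1.46), np.float64(-0.35), np.float64(0.26)] turn -0.131
   [np.float64(-1.4), np.float64(-0.54), np.float64(0.26)] turn -0.131
   [np.float64(-1.32), np.float64(-0.72), np.float64(0.26)] turn -0.131
   [np.float64(-1.21), np.float64(-0.89), np.float64(0.26)] turn -0.131
   [np.float64(-1.09), np.float64(-1.04), np.float64(0.26)] turn -0.131
   [np.float64(-0.94), np.float64(-1.17), np.float64(0.26)] turn -0.131
   [np.float64(-0.78), np.float64(-1.28), np.float64(0.26)] turn -0.131
.597,.183,.054,180 n 5
   [np.float64(-0.24), np.float64(0.0), np.float64(3.32)] turn -0.0
   [np.float64(-0.24), np.float64(0.0), np.float64(3.32)] turn -0.0
   [np.float64(-0.24), np.float64(0.0), np.float64(3.32)] turn -0.0
   [np.float64(-0.24), np.float64(0.0), np.float64(3.32)] turn -0.0
   [np.float64(-0.24), np.float64(0.0), np.float64(3.32)] turn -0.0
{'extent': [271.4, 177.0, 309.3, 201.7], 'p': 0.75}
{'extent': [337.4, 245.2, 353.9, 271.9], 'p': 0.47}
{'extent': [335.7, 178.4, 355.7, 186.2], 'p': 0.4}
[[273.61697303 190.8913273 ]] [[335.93701656 178.03389198]]
```

View pics/h2.png

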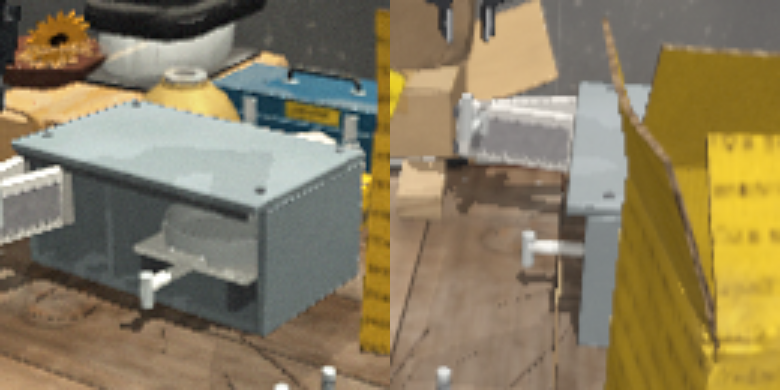

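The door is folded open, and the tin and pull are visible. I go down on the pull.

>>> send_rows --targets '[{"linear":[-1.5,0.2,0.3],"turn":-0.131,"claw":0.5},{"linear":[-1.5,0,0.3],"turn":-0.131,"claw":0.5},{"linear":[-1.5,-0.2,0.3],"turn":-0.131,"claw":0.5},{"linear":[-1.5,-0.3,0.3],"turn":-0.131,"claw":0.5},{"linear":[-1.4,-0.5,0.3],"turn":-0.131,"claw":0.5},{"linear":[-1.3,-0.7,0.3],"turn":-0.131,"claw":0.5},{"linear":[-1.2,-0.9,0.2],"turn":-0.131,"claw":0.5},{"linear":[-1.1,-1.0,0.2],"turn":-0.131,"claw":0.5},{"linear":[-0.9,-1.2,0.2],"turn":-0.131,"claw":0.5},{"linear":[-0.8,-1.3,0.2],"turn":-0.131,"claw":0.5}]'

```text
clock: 9.0
tool_pos: [0.5803, 0.1811, 0.2116]
eef_rot: [[-1.0, -0.004, -0.005], [-0.004, 1.0, -0.001], [0.005, -0.001, -1.0]]
force: [0.0, 0.7, 0.4]
gripper_width: 0.503
finger_force: 0.0
```

>>> send_rows --targets '[{"linear":[-0.2,0,3],"turn":0,"claw":0.5},{"linear":[-0.2,0,3],"turn":0,"claw":0.5},{"linear":[-0.2,0,3],"turn":0,"claw":0.5},{"linear":[0,0,0],"turn":0,"claw":0.5}]'

```text
clock: 9.4
tool_pos: [0.582, 0.1808, 0.1168]
eef_rot: [[-1.0, 0.002, -0.015], [0.002, 1.0, -0.002], [0.015, -0.002, -1.0]]
force: [-1.2, -0.0, -0.5]
gripper_width: 0.498
finger_force: 0.0
```

```bash
python3 plan.py .597,.183,.054,180
```

```text
at [0.582  0.1808 0.1168] yaw 179.9 w 0.498 t 9.4 q [  9.  24.  89.  -0.  68. -81.]
.597,.183,.054,180 n 2
   [np.float64(-0.75), np.float64(0.11), np.float64(3.14)] turn -0.001
   [np.float64(-0.75), np.float64(0.11), np.float64(3.14)] turn -0.001
```

>>> send_rows --targets '[{"linear":[-0.6,0.1,3],"turn":0,"claw":0.5},{"linear":[-0.5,0.1,3],"turn":0,"claw":0.5},{"linear":[0,0,0],"turn":0,"claw":0.5},{"linear":[0,0,0],"turn":0,"claw":0.5},{"linear":[0,0,0],"turn":0,"claw":0.5}]'

```text
clock: 9.9
tool_pos: [0.5997, 0.1842, 0.0665]
eef_rot: [[-1.0, 0.002, 0.003], [0.002, 1.0, 0.0], [-0.003, 0.0, -1.0]]
force: [0.4, 0.1, -0.1]
gripper_width: 0.496
finger_force: 0.0
```

>>> send_rows --targets '[{"linear":[0.3,0,1.2],"turn":0,"claw":0.5},{"linear":[0,0,0],"turn":0,"claw":0},{"linear":[0,0,0],"turn":0,"claw":0},{"linear":[0,0,0],"turn":0,"claw":0},{"linear":[0,0,0],"turn":0,"claw":0},{"linear":[0,0,0],"turn":0,"claw":0},{"linear":[0,0,0],"turn":0,"claw":0}]'

```text
clock: 10.6
tool_pos: [0.5948, 0.1831, 0.0523]
eef_rot: [[-1.0, 0.002, -0.002], [0.002, 1.0, -0.001], [0.002, -0.001, -1.0]]
force: [-2.7, -3.9, 2.4]
gripper_width: 0.144
finger_force: 58.6
```

>>> send_rows --targets '[{"linear":[1,0,0],"turn":0,"claw":0},{"linear":[2,0,0],"turn":0,"claw":0},{"linear":[2.5,0,0],"turn":0,"claw":0},{"linear":[2.5,0,0],"turn":0,"claw":0},{"linear":[2.5,0,0],"turn":0,"claw":0},{"linear":[2.5,0,0],"turn":0,"claw":0},{"linear":[2.5,0,0],"turn":0,"claw":0},{"linear":[2,0,0],"turn":0,"claw":0},{"linear":[1.5,0,0],"turn":0,"claw":0},{"linear":[0,0,0],"turn":0,"claw":0}]'

```text
clock: 11.6
tool_pos: [0.4028, 0.1885, 0.0523]
eef_rot: [[-1.0, 0.003, -0.001], [0.003, 1.0, 0.008], [0.001, 0.008, -1.0]]
force: [-0.3, 14.6, -6.4]
gripper_width: 0.141
finger_force: 60.5
```

>>> send_rows --targets '[{"linear":[0.5,0,0],"turn":0,"claw":0},{"linear":[0.5,0,0],"turn":0,"claw":0},{"linear":[0,0,0],"turn":0,"claw":0}]'

```text
clock: 11.9
tool_pos: [0.3949, 0.1887, 0.0523]
eef_rot: [[-1.0, 0.004, 0.002], [0.004, 1.0, 0.009], [-0.002, 0.009, -1.0]]
force: [0.6, 15.5, -8.0]
gripper_width: 0.144
finger_force: 60.4
```

Tray is out 200 mm. I release, rise and look at the tin from above.

>>> send_rows --targets '[{"linear":[0,0,0],"turn":0,"claw":0.4},{"linear":[0,0,0],"turn":0,"claw":0.4},{"linear":[0,0,0],"turn":0,"claw":0.4},{"linear":[0,0,-3],"turn":0,"claw":0.4},{"linear":[0,0,-4],"turn":0,"claw":0.4},{"linear":[0,0,-4],"turn":0,"claw":0.4},{"linear":[-3,0,-4],"turn":0,"claw":0.4},{"linear":[-4,0,-4],"turn":0,"claw":0.4},{"linear":[-3,0,0],"turn":0,"claw":0.4},{"linear":[0,0,0],"turn":0,"claw":0.4}]'

```text
clock: 12.9
tool_pos: [0.4951, 0.1838, 0.2399]
eef_rot: [[-1.0, 0.004, 0.006], [0.004, 1.0, 0.001], [-0.006, 0.001, -1.0]]
force: [-0.8, -0.2, 0.4]
gripper_width: 0.406
finger_force: 0.0
```

```bash
cat > w.py <<'E'
import sys;from h import *
np.set_printoptions(precision=4,suppress=True)
for _ in range(2): s=state();c=capture("wrist")
save(c,sys.argv[1],k=1.25);print("t",s["clock"],s["tool_pos"],"w",s["gripper_width"])
for l in sys.argv[2:]:
  for d in search_frame(l,c):
    e=np.array(d["extent"]);print(l,round(d["p"],2),np.round(e*1.25))
np.save("last.npy",s["tool_pos"]); import pickle;pickle.dump((c,s),open("last.pkl","wb"))
E
python3 w.py w2 tin foot_1 foot_tall
```

```text
t 12.95 [0.4922 0.1837 0.2381] w 0.3985511217857403
tin 0.69 [305. 210. 495. 392.]
foot_1 0.84 [  1. 152.  48. 202.]
foot_1 0.72 [ 88. 238. 155. 294.]
foot_1 0.68 [ 20.  40. 115.  91.]
foot_1 0.59 [  2. 224.  85. 270.]
foot_tall 0.67 [ 40. 153. 135. 204.]
```

View pics/w2.png

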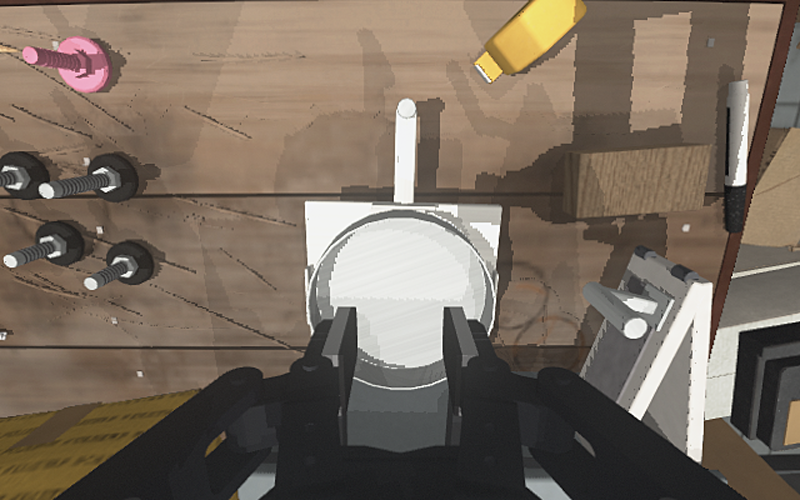

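The wrist view shows the tray fully out. The tin rim spans columns 306–497 and rows 210–390, and the pull top is at (406,105). The tall foot is at (115,176).

```bash
cat > e.py <<'E'
from h import *; import pickle; from scipy.optimize import least_squares
np.set_printoptions(precision=4,suppress=True)
c,s=pickle.load(open("last.pkl","rb"))
a=np.linspace(0,2*np.pi,181)
def bb(p,z,r):
    q=proj(c,np.c_[p[0]+r*np.cos(a),p[1]+r*np.sin(a),np.full(181,z)],s)*1.25
    return np.r_[q.min(0),q.max(0)]
for e in ([306,210,497,391],[305,210,495,392]):
    f=least_squares(lambda p:bb(p,.085,.074)-np.array(e),[.55,.18]);print("tin",f.x,f.fun)
pl=at_z(c,np.array([406,105])/1.25,.066,s);print("pull top",pl)
for n,uv in (("tall",(47,190)),("A",(91,284)),("B",(9,261))): print(n,at_z(c,np.array(uv)/1.25,.08 if n=="tall" else .06,s))
for n,uv in (("tall",(115,176)),("A",(131,262)),("B",(61,243)),("C",(22,175))): print(n,"base",at_z(c,np.array(uv)/1.25,.012,s))
E
python3 e.py
```

```text
tin [0.5509 0.1859] [ 0.1888  2.9985 -0.1903 -4.0672]
tin [0.5513 0.1848] [-0.2751  3.5188  0.2736 -4.6797]
pull top [0.4026 0.1897 0.066 ]
tall [ 0.4592 -0.0735  0.08  ]
A [ 0.5416 -0.0752  0.06  ]
B [ 0.5209 -0.1405  0.06  ]
tall base [ 0.4576 -0.069   0.012 ]
A base [ 0.5388 -0.0713  0.012 ]
B base [ 0.5196 -0.1348  0.012 ]
C base [ 0.4557 -0.1544  0.012 ]
```

Both measurements agree within 1 mm. Tin centre is (0.5515, 0.185). Now to the tall foot.

```bash
python3 plan.py .4595,-.074,.2,180 .4595,-.074,.055,180; python3 - <<'E'
from h import *; import pickle
c,s=pickle.load(open("last.pkl","rb"));print("box foot",at_z(c,(200/1.25,390/1.25),0,s))
S=capture("scene");print(at_z(S,(432/1.25,270/1.25),0),at_z(S,(548/1.25,292/1.25),0))
E
```

```text
at [0.4892 0.184  0.2365] yaw 179.9 w 0.4 t 13.2 q [ 11.   6.  96.   0.  78. -79.]
.4595,-.074,.2,180 n 7
   [np.float64(0.42), np.float64(-3.69), np.float64(0.52)] turn -0.0
   [np.float64(0.42), np.float64(-3.69), np.float64(0.52)] turn -0.0
   [np.float64(0.42), np.float64(-3.69), np.float64(0.52)] turn -0.0
   [np.float64(0.42), np.float64(-3.69), np.float64(0.52)] turn -0.0
   [np.float64(0.42), np.float64(-3.69), np.float64(0.52)] turn -0.0
   [np.float64(0.42), np.float64(-3.69), np.float64(0.52)] turn -0.0
   [np.float64(0.42), np.float64(-3.69), np.float64(0.52)] turn -0.0
.4595,-.074,.055,180 n 4
   [np.float64(0.0), np.float64(0.0), np.float64(3.63)] turn -0.0
   [np.float64(0.0), np.float64(0.0), np.float64(3.63)] turn -0.0
   [np.float64(0.0), np.float64(0.0), np.float64(3.63)] turn -0.0
   [np.float64(0.0), np.float64(0.0), np.float64(3.63)] turn -0.0
box foot [ 0.69190387 -0.03502194  0.        ]
[ 0.69514113 -0.03168497  0.        ] [ 0.7532747  -0.31375854  0.        ]
```

>>> send_rows --targets '[{"linear":[0.4,-3.7,0.5],"turn":0,"claw":0.5},{"linear":[0.4,-3.7,0.5],"turn":0,"claw":0.5},{"linear":[0.4,-3.7,0.5],"turn":0,"claw":0.5},{"linear":[0.4,-3.7,0.5],"turn":0,"claw":0.5},{"linear":[0.4,-3.7,0.5],"turn":0,"claw":0.5},{"linear":[0.5,-3.7,0.5],"turn":0,"claw":0.5},{"linear":[0.5,-3.6,0.5],"turn":0,"claw":0.5},{"linear":[0,0,0],"turn":0,"claw":0.5},{"linear":[0,0,0],"turn":0,"claw":0.5},{"linear":[0,0,0],"turn":0,"claw":0.5}]'

```text
clock: 14.2
tool_pos: [0.4601, -0.0728, 0.2026]
eef_rot: [[-1.0, 0.001, -0.0], [0.001, 1.0, 0.001], [0.0, 0.001, -1.0]]
force: [0.6, 0.4, 0.4]
gripper_width: 0.498
finger_force: 0.0
```

```bash
python3 w.py w3 foot_1 foot_tall; python3 plan.py .4595,-.074,.055,180; python3 - <<'E'
from h import *; import pickle
c,s=pickle.load(open("last.pkl","rb"));print(proj(c,[[.4595,-.074,.08],[.5416,-.075,.06],[.521,-.14,.06],[.4567,-.157,.06],[.4664,-.23,.06]],s)*1.25)
E
```

```text
t 14.25 [ 0.4603 -0.0727  0.2027] w 0.500522184498524
foot_1 0.96 [376. 284. 418. 345.]
foot_1 0.88 [292. 266. 346. 321.]
foot_1 0.86 [ 55. 109. 141. 170.]
foot_1 0.85 [122. 295. 192. 353.]
foot_1 0.77 [172. 203. 239. 254.]
foot_1 0.6 [270. 188. 320. 242.]
foot_1 0.56 [360.  73. 419. 125.]
foot_1 0.16 [611. 147. 800. 422.]
foot_tall 0.94 [371. 192. 420. 252.]
at [ 0.4605 -0.0728  0.2028] yaw -180.0 w 0.498 t 14.4 q [ -20.    1.  106.    0.   73. -110.]
.4595,-.074,.055,180 n 4
   [np.float64(0.03), np.float64(-0.03), np.float64(3.69)] turn 0.0
   [np.float64(0.03), np.float64(-0.03), np.float64(3.69)] turn 0.0
   [np.float64(0.03), np.float64(-0.03), np.float64(3.69)] turn 0.0
   [np.float64(0.03), np.float64(-0.03), np.float64(3.69)] turn 0.0
[[396.12156534 244.5390027 ]
 [395.45602342 339.15880323]
 [309.23074658 315.07817456]
 [278.83429533 232.79537892]
 [178.82398936 246.12110957]]
```

View pics/w3.png

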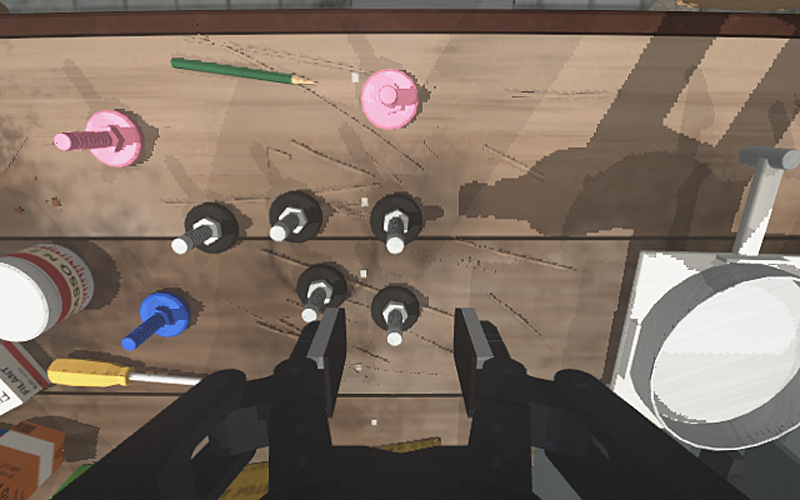

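All five studs appear where predicted, within 2 px (tall at (395,245)). I descend on the tall one.

>>> send_rows --targets '[{"linear":[0,-0.1,3.7],"turn":0,"claw":0.5},{"linear":[0.1,0,3.7],"turn":0,"claw":0.5},{"linear":[0,0,3.7],"turn":0,"claw":0.5},{"linear":[0,0,2.7],"turn":0,"claw":0.5},{"linear":[0,0,1.0],"turn":0,"claw":0.5},{"linear":[0,0,0],"turn":0,"claw":0},{"linear":[0,0,0],"turn":0,"claw":0},{"linear":[0,0,0],"turn":0,"claw":0},{"linear":[0,0,0],"turn":0,"claw":0},{"linear":[0,0,0],"turn":0,"claw":0}]'

```text
clock: 15.4
tool_pos: [0.4605, -0.0752, 0.0559]
eef_rot: [[-1.0, 0.002, 0.003], [0.002, 1.0, -0.001], [-0.003, -0.001, -1.0]]
force: [-1.0, 0.6, 3.7]
gripper_width: 0.12
finger_force: 58.4
```

```bash
python3 plan.py .4595,-.074,.2,180 .5515,.185,.2,180,8 .5515,.185,.116,180
```

```text
at [ 0.4605 -0.0752  0.0559] yaw 179.9 w 0.12 t 15.4 q [ -20.   13.  112.    0.   54. -110.]
.4595,-.074,.2,180 n 4
   [np.float64(0.02), np.float64(0.03), np.float64(-3.6)] turn -0.0
   [np.float64(0.02), np.float64(0.03), np.float64(-3.6)] turn -0.0
   [np.float64(0.02), np.float64(0.03), np.float64(-3.6)] turn -0.0
   [np.float64(0.02), np.float64(0.03), np.float64(-3.6)] turn -0.0
.5515,.185,.2,180,8 n 8
   [np.float64(-1.15), np.float64(3.24), np.float64(-0.0)] turn -0.0
   [np.float64(-1.15), np.float64(3.24), np.float64(-0.0)] turn -0.0
   [np.float64(-1.15), np.float64(3.24), np.float64(-0.0)] turn -0.0
   [np.float64(-1.15), np.float64(3.24), np.float64(-0.0)] turn -0.0
   [np.float64(-1.15), np.float64(3.24), np.float64(-0.0)] turn -0.0
   [np.float64(-1.15), np.float64(3.24), np.float64(-0.0)] turn -0.0
   [np.float64(-1.15), np.float64(3.24), np.float64(-0.0)] turn -0.0
   [np.float64(-1.15), np.float64(3.24), np.float64(-0.0)] turn -0.0
.5515,.185,.116,180 n 3
   [np.float64(0.0), np.float64(0.0), np.float64(2.8)] turn -0.0
   [np.float64(0.0), np.float64(0.0), np.float64(2.8)] turn -0.0
   [np.float64(0.0), np.float64(0.0), np.float64(2.8)] turn -0.0
```

>>> send_rows --targets '[{"linear":[0,0,-3.6],"turn":0,"claw":0},{"linear":[0,0,-3.6],"turn":0,"claw":0},{"linear":[0,0,-3.6],"turn":0,"claw":0},{"linear":[-1.2,3.3,-3.6],"turn":0,"claw":0},{"linear":[-1.2,3.3,0],"turn":0,"claw":0},{"linear":[-1.2,3.3,0],"turn":0,"claw":0},{"linear":[-1.2,3.3,0],"turn":0,"claw":0},{"linear":[-1.1,3.2,0],"turn":0,"claw":0},{"linear":[-1.1,3.2,0],"turn":0,"claw":0},{"linear":[-1.1,3.2,0],"turn":0,"claw":0}]'

```text
clock: 16.4
tool_pos: [0.5409, 0.1542, 0.1987]
eef_rot: [[-1.0, 0.002, 0.0], [0.002, 1.0, -0.0], [-0.0, -0.0, -1.0]]
force: [0.9, -0.0, -0.8]
gripper_width: 0.123
finger_force: 58.5
```

>>> send_rows --targets '[{"linear":[-1.1,3.2,0],"turn":0,"claw":0},{"linear":[0,0,3],"turn":0,"claw":0},{"linear":[0,0,3],"turn":0,"claw":0},{"linear":[0,0,0],"turn":0,"claw":0},{"linear":[0,0,0],"turn":0,"claw":0},{"linear":[0,0,0],"turn":0,"claw":0}]'

```text
clock: 17.0
tool_pos: [0.5532, 0.1848, 0.1405]
eef_rot: [[-1.0, 0.002, 0.003], [0.002, 1.0, 0.001], [-0.003, 0.001, -1.0]]
force: [0.5, -0.6, 0.7]
gripper_width: 0.123
finger_force: 58.6
```

```bash
python3 plan.py .5525,.185,.114,180
```

```text
at [0.5532 0.1848 0.1405] yaw 179.9 w 0.123 t 17.0 q [ 10.  19.  93.   0.  68. -80.]
.5525,.185,.114,180 n 1
   [np.float64(0.07), np.float64(0.02), np.float64(2.65)] turn -0.002
```

Lower to the floor, then release.

>>> send_rows --targets '[{"linear":[0.1,0,1.5],"turn":0,"claw":0},{"linear":[0,0,0.6],"turn":0,"claw":0},{"linear":[0,0,0.3],"turn":0,"claw":0},{"linear":[0,0,0.2],"turn":0,"claw":0},{"linear":[0,0,0.1],"turn":0,"claw":0},{"linear":[0,0,0],"turn":0,"claw":0},{"linear":[0,0,0],"turn":0,"claw":0}]'

```text
clock: 17.7
tool_pos: [0.5519, 0.1846, 0.1129]
eef_rot: [[-1.0, 0.002, 0.002], [0.002, 1.0, -0.0], [-0.002, -0.0, -1.0]]
force: [-0.8, -2.0, 5.4]
gripper_width: 0.121
finger_force: 59.3
```

>>> send_rows --targets '[{"linear":[0,0,0],"turn":0,"claw":0.4},{"linear":[0,0,0],"turn":0,"claw":0.4},{"linear":[0,0,0],"turn":0,"claw":0.4},{"linear":[0,0,-3],"turn":0,"claw":0.4},{"linear":[0,0,-3],"turn":0,"claw":0.4},{"linear":[1,0,-3],"turn":0,"claw":0.4},{"linear":[2,0,-3],"turn":0,"claw":0.4},{"linear":[2,0,0],"turn":0,"claw":0.4},{"linear":[0,0,0],"turn":0,"claw":0.4},{"linear":[0,0,0],"turn":0,"claw":0.4}]'

```text
clock: 18.7
tool_pos: [0.5006, 0.185, 0.231]
eef_rot: [[-1.0, 0.002, -0.0], [0.002, 1.0, -0.0], [0.0, -0.0, -1.0]]
force: [0.0, -0.4, 0.0]
gripper_width: 0.401
finger_force: 0.0
```

```bash
python3 w.py w4 tin foot_1 foot_tall; python3 - <<'E'
from h import *; import pickle
c,s=pickle.load(open("last.pkl","rb"));print(proj(c,[[.5515,.185,.137],[.5416,-.075,.06],[.521,-.14,.06]],s)*1.25)
E
python3 plan.py .5416,-.075,.2,180
```

```text
t 18.75 [0.5008 0.1848 0.2306] w 0.39793491212074444
tin 0.94 [301. 205. 497. 392.]
tin 0.16 [578. 246. 721. 449.]
foot_1 0.96 [  6.  26. 105.  80.]
foot_1 0.88 [  0. 213.  76. 262.]
foot_1 0.8 [  0. 141.  36. 191.]
foot_1 0.72 [ 77. 230. 148. 288.]
foot_tall 0.94 [377. 263. 425. 344.]
foot_tall 0.22 [580. 247. 719. 452.]
[[398.71494333 336.27822243]
 [ 80.83132099 277.45545455]
 [ -3.01772138 253.68790926]]
at [0.5011 0.1848 0.2305] yaw 179.9 w 0.404 t 18.9 q [ 11.   8.  95.  -0.  77. -79.]
.5416,-.075,.2,180 n 7
   [np.float64(-0.59), np.float64(-3.71), np.float64(0.44)] turn -0.0
   [np.float64(-0.59), np.float64(-3.71), np.float64(0.44)] turn -0.0
   [np.float64(-0.59), np.float64(-3.71), np.float64(0.44)] turn -0.0
   [np.float64(-0.58), np.float64(-3.71), np.float64(0.44)] turn -0.0
   [np.float64(-0.58), np.float64(-3.71), np.float64(0.44)] turn -0.0
   [np.float64(-0.58), np.float64(-3.71), np.float64(0.44)] turn -0.0
   [np.float64(-0.58), np.float64(-3.71), np.float64(0.44)] turn -0.0
```

View pics/w4.png

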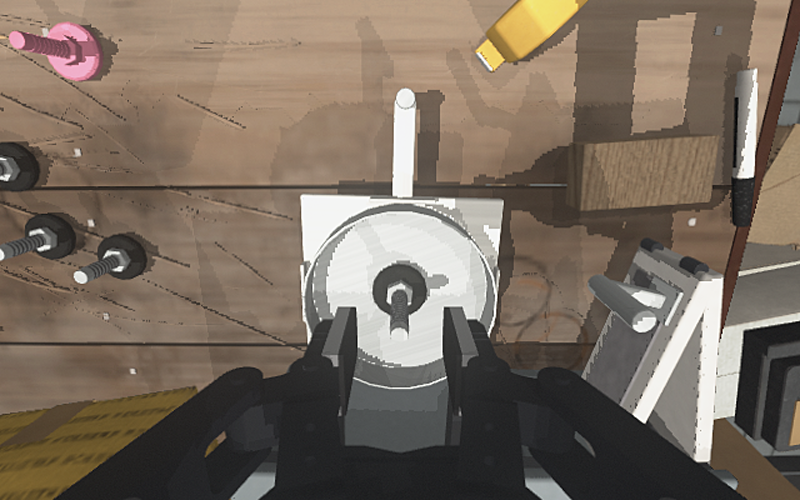

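The tall foot stands centred in the tin (tip at (399,336), as predicted). Foot A's tip at (80,277) also matches.

>>> send_rows --targets '[{"linear":[-0.6,-3.7,0.4],"turn":0,"claw":0.5},{"linear":[-0.6,-3.7,0.4],"turn":0,"claw":0.5},{"linear":[-0.6,-3.7,0.4],"turn":0,"claw":0.5},{"linear":[-0.6,-3.7,0.4],"turn":0,"claw":0.5},{"linear":[-0.6,-3.7,0.4],"turn":0,"claw":0.5},{"linear":[-0.6,-3.7,0.5],"turn":0,"claw":0.5},{"linear":[-0.5,-3.7,0.5],"turn":0,"claw":0.5},{"linear":[0,0,4],"turn":0,"claw":0.5},{"linear":[0,0,4],"turn":0,"claw":0.5},{"linear":[0,0,0],"turn":0,"claw":0.5}]'

```text
clock: 19.95
tool_pos: [0.5362, -0.0733, 0.1149]
eef_rot: [[-1.0, 0.003, -0.014], [0.003, 1.0, 0.004], [0.014, 0.004, -1.0]]
force: [-0.8, 0.6, -0.7]
gripper_width: 0.499
finger_force: 0.0
```

```bash
python3 plan.py .5416,-.075,.043,180;python3 - <<'E'
from h import *; import pickle; from scipy.optimize import least_squares
c,s=pickle.load(open("last.pkl","rb"));a=np.linspace(0,2*np.pi,181)
def bb(p,z,r):
    q=proj(c,np.c_[p[0]+r*np.cos(a),p[1]+r*np.sin(a),np.full(181,z)],s)*1.25
    return np.r_[q.min(0),q.max(0)]
f=least_squares(lambda p:bb(p,.085,.074)-np.array([302,204,498,389]),[.55,.18]);print("tin",f.x,f.fun)
print(at_z(c,np.array([399,336])/1.25,.137,s),at_z(c,np.array([405,98])/1.25,.066,s))
E
```

```text
at [ 0.5362 -0.0733  0.1149] yaw 179.8 w 0.499 t 19.9 q [ -17.   17.   99.   -0.   65. -107.]
.5416,-.075,.043,180 n 2
   [np.float64(-0.27), np.float64(-0.08), np.float64(3.6)] turn -0.002
   [np.float64(-0.27), np.float64(-0.08), np.float64(3.6)] turn -0.002
tin [0.5528577  0.18586737] [-0.22963003  2.15817792  0.22946917 -2.87807197]
[0.55130321 0.18518002 0.137     ] [0.40673391 0.18973408 0.066     ]
```

>>> send_rows --targets '[{"linear":[0,-0.1,3],"turn":0,"claw":0.5},{"linear":[0,-0.1,1],"turn":0,"claw":0.5},{"linear":[0,0,0],"turn":0,"claw":0.5},{"linear":[0,0,0],"turn":0,"claw":0.5},{"linear":[0,0,0],"turn":0,"claw":0.5}]'

```text
clock: 20.45
tool_pos: [0.5428, -0.0764, 0.0834]
eef_rot: [[-1.0, 0.001, 0.003], [0.001, 1.0, -0.001], [-0.003, -0.001, -1.0]]
force: [1.1, -0.8, 0.7]
gripper_width: 0.498
finger_force: 0.0
```

>>> send_rows --targets '[{"linear":[0.1,0.1,3],"turn":0,"claw":0.5},{"linear":[0,0,1],"turn":0,"claw":0.5},{"linear":[0,0,0],"turn":0,"claw":0.5},{"linear":[0,0,0],"turn":0,"claw":0},{"linear":[0,0,0],"turn":0,"claw":0},{"linear":[0,0,0],"turn":0,"claw":0},{"linear":[0,0,0],"turn":0,"claw":0},{"linear":[0,0,0],"turn":0,"claw":0},{"linear":[0,0,0],"turn":0,"claw":0}]'

```text
clock: 21.35
tool_pos: [0.5412, -0.0754, 0.0424]
eef_rot: [[-1.0, 0.002, 0.002], [0.002, 1.0, -0.001], [-0.002, -0.001, -1.0]]
force: [-0.9, 0.1, 5.8]
gripper_width: 0.12
finger_force: 58.8
```

```bash
python3 plan.py .5416,-.075,.16,180 .586,.152,.16,180 .586,.152,.12,180
```

```text
at [ 0.5412 -0.0754  0.0424] yaw 179.9 w 0.12 t 21.4 q [ -17.   23.  101.    0.   56. -107.]
.5416,-.075,.16,180 n 3
   [np.float64(-0.01), np.float64(0.01), np.float64(-3.92)] turn -0.001
   [np.float64(-0.01), np.float64(0.01), np.float64(-3.92)] turn -0.001
   [np.float64(-0.01), np.float64(0.01), np.float64(-3.92)] turn -0.001
.586,.152,.16,180 n 6
   [np.float64(-0.74), np.float64(3.78), np.float64(-0.0)] turn -0.0
   [np.float64(-0.74), np.float64(3.78), np.float64(-0.0)] turn -0.0
   [np.float64(-0.74), np.float64(3.78), np.float64(-0.0)] turn -0.0
   [np.float64(-0.74), np.float64(3.78), np.float64(-0.0)] turn -0.0
   [np.float64(-0.74), np.float64(3.78), np.float64(-0.0)] turn -0.0
   [np.float64(-0.74), np.float64(3.78), np.float64(-0.0)] turn -0.0
.586,.152,.12,180 n 2
   [np.float64(0.0), np.float64(0.0), np.float64(2.0)] turn -0.0
   [np.float64(0.0), np.float64(0.0), np.float64(2.0)] turn -0.0
```

>>> send_rows --targets '[{"linear":[0,0,-4],"turn":0,"claw":0},{"linear":[0,0,-4],"turn":0,"claw":0},{"linear":[0,0,-4],"turn":0,"claw":0},{"linear":[-0.7,3.8,-3],"turn":0,"claw":0},{"linear":[-0.7,3.8,0],"turn":0,"claw":0},{"linear":[-0.7,3.8,0],"turn":0,"claw":0},{"linear":[-0.7,3.8,0],"turn":0,"claw":0},{"linear":[-0.8,3.8,0],"turn":0,"claw":0},{"linear":[-0.8,3.7,0],"turn":0,"claw":0},{"linear":[0,0,3],"turn":0,"claw":0}]'

```text
clock: 22.35
tool_pos: [0.5886, 0.1569, 0.1656]
eef_rot: [[-1.0, -0.003, 0.011], [-0.003, 1.0, 0.003], [-0.011, 0.003, -1.0]]
force: [0.7, -1.2, 0.0]
gripper_width: 0.123
finger_force: 58.7
```

>>> send_rows --targets '[{"linear":[0,0,3],"turn":0,"claw":0},{"linear":[0,0,1],"turn":0,"claw":0},{"linear":[0,0,0],"turn":0,"claw":0},{"linear":[0,0,0],"turn":0,"claw":0},{"linear":[0,0,0],"turn":0,"claw":0}]'

```text
clock: 22.85
tool_pos: [0.5862, 0.1516, 0.1234]
eef_rot: [[-1.0, 0.002, 0.004], [0.002, 1.0, 0.0], [-0.004, 0.0, -1.0]]
force: [0.3, 0.7, 0.3]
gripper_width: 0.123
finger_force: 58.7
```

>>> send_rows --targets '[{"linear":[0.1,0,1.3],"turn":0,"claw":0},{"linear":[0,0,0.6],"turn":0,"claw":0},{"linear":[0,0,0.3],"turn":0,"claw":0},{"linear":[0,0,0.2],"turn":0,"claw":0},{"linear":[0,0,0],"turn":0,"claw":0},{"linear":[0,0,0],"turn":0,"claw":0}]'

```text
clock: 23.45
tool_pos: [0.5854, 0.1515, 0.0994]
eef_rot: [[-1.0, 0.002, 0.004], [0.002, 1.0, -0.0], [-0.004, -0.0, -1.0]]
force: [-0.1, -1.9, 6.2]
gripper_width: 0.122
finger_force: 59.5
```

>>> send_rows --targets '[{"linear":[0,0,0],"turn":0,"claw":0.35},{"linear":[0,0,0],"turn":0,"claw":0.35},{"linear":[0,0,0],"turn":0,"claw":0.35},{"linear":[0,0,-3],"turn":0,"claw":0.35},{"linear":[0,0,-4],"turn":0,"claw":0.35},{"linear":[0,0,-3],"turn":0,"claw":0.35},{"linear":[0.8,-3.6,0],"turn":0,"claw":0.5},{"linear":[0.8,-3.7,0],"turn":0,"claw":0.5},{"linear":[0.8,-3.7,0],"turn":0,"claw":0.5},{"linear":[0.8,-3.7,0],"turn":0,"claw":0.5}]'

```text
clock: 24.45
tool_pos: [0.5508, 0.0038, 0.1971]
eef_rot: [[-1.0, 0.001, -0.0], [0.001, 1.0, 0.0], [0.0, 0.0, -1.0]]
force: [0.2, 0.3, 0.6]
gripper_width: 0.501
finger_force: 0.0
```

>>> send_rows --targets '[{"linear":[0.8,-3.6,0],"turn":0,"claw":0.5},{"linear":[0.8,-3.6,0],"turn":0,"claw":0.5},{"linear":[0.8,-3.6,0],"turn":0,"claw":0.5},{"linear":[0.8,-3.6,0],"turn":0,"claw":0.5},{"linear":[0,0,0],"turn":0,"claw":0.5},{"linear":[0,0,0],"turn":0,"claw":0.5},{"linear":[0,0,0],"turn":0,"claw":0.5}]'

```text
clock: 25.15
tool_pos: [0.5191, -0.1382, 0.1971]
eef_rot: [[-1.0, 0.001, -0.001], [0.001, 1.0, 0.001], [0.001, 0.001, -1.0]]
force: [-0.4, 0.7, -0.6]
gripper_width: 0.504
finger_force: 0.0
```

```bash
cat > chk.py <<'E'
# tip check: expected world tips vs detections (tip = bottom of box in a wrist view) in wrist pixels
import sys;from h import *
for _ in range(2): s=state();c=capture("wrist")
import pickle;pickle.dump((c,s),open("last.pkl","wb"))
B=[d["extent"] for l in ("foot_1","foot_tall") for d in search_frame(l,c) if d["p"]>.3]
for a in sys.argv[1:]:
    P=np.array([float(v) for v in a.split(",")]);t=proj(c,[P],s)[0];b=proj(c,[[P[0],P[1],P[2]-.054]],s)[0]
    m=(t+b)/2;k=min(B,key=lambda e:np.hypot((e[0]+e[2])/2-m[0],(e[1]+e[3])/2-m[1])) if B else None
    g=cv2.cvtColor(c["frame"],cv2.COLOR_RGB2GRAY);u,v=np.round(t).astype(int)
    u0,v0=max(u-12,0),max(v-12,0);w=g[v0:v+13,u0:u+13]
    print(a,"pred tip",t.round(1),"box",np.round(k,0))
    if 0<u<640 and 0<v<400:
        ys,xs=np.nonzero(w>215);print("   bright centroid",(xs.mean()+u0).round(1) if len(xs) else None,(ys.mean()+v0).round(1) if len(xs) else None,len(xs))
E
python3 chk.py .521,-.14,.06 .4567,-.157,.06 .4664,-.23,.06; python3 plan.py .521,-.14,.043,180
```

```text
.521,-.14,.06 pred tip [316.1 193.7] box [292. 161. 338. 203.]
   bright centroid 314.8 192.1 141
.4567,-.157,.06 pred tip [294.8 117.7] box [276.  94. 319. 139.]
   bright centroid 294.3 116.6 227
.4664,-.23,.06 pred tip [206.2 130.2] box [201. 102. 247. 150.]
   bright centroid 207.1 129.1 155
at [ 0.5194 -0.1379  0.1973] yaw -180.0 w 0.5 t 25.4 q [ -24.   10.   97.    0.   74. -114.]
.521,-.14,.043,180 n 4
   [np.float64(-0.04), np.float64(-0.05), np.float64(3.86)] turn 0.0
   [np.float64(-0.04), np.float64(-0.05), np.float64(3.86)] turn 0.0
   [np.float64(-0.04), np.float64(-0.05), np.float64(3.86)] turn 0.0
   [np.float64(-0.04), np.float64(-0.05), np.float64(3.86)] turn 0.0
```

>>> send_rows --targets '[{"linear":[-0.1,-0.1,4],"turn":0,"claw":0.5},{"linear":[0,-0.1,4],"turn":0,"claw":0.5},{"linear":[0,0,4],"turn":0,"claw":0.5},{"linear":[0,0,2.5],"turn":0,"claw":0.5},{"linear":[0,0,1],"turn":0,"claw":0.5},{"linear":[0,0,0],"turn":0,"claw":0},{"linear":[0,0,0],"turn":0,"claw":0},{"linear":[0,0,0],"turn":0,"claw":0},{"linear":[0,0,0],"turn":0,"claw":0},{"linear":[0,0,0],"turn":0,"claw":0}]'

```text
clock: 26.35
tool_pos: [0.5215, -0.1416, 0.0441]
eef_rot: [[-1.0, 0.002, 0.003], [0.002, 1.0, -0.001], [-0.003, -0.001, -1.0]]
force: [-0.2, 0.0, 3.7]
gripper_width: 0.116
finger_force: 58.7
```

```bash
python3 plan.py .5855,.219,.2,180,10
```

```text
at [ 0.5215 -0.1416  0.0441] yaw 179.9 w 0.116 t 26.4 q [ -24.   22.  102.    0.   56. -114.]
.5855,.219,.2,180,10 n 10
   [np.float64(-0.63), np.float64(3.61), np.float64(-1.56)] turn -0.0
   [np.float64(-0.63), np.float64(3.61), np.float64(-1.56)] turn -0.0
   [np.float64(-0.63), np.float64(3.61), np.float64(-1.56)] turn -0.0
   [np.float64(-0.64), np.float64(3.61), np.float64(-1.56)] turn -0.0
   [np.float64(-0.64), np.float64(3.61), np.float64(-1.56)] turn -0.0
   [np.float64(-0.64), np.float64(3.61), np.float64(-1.56)] turn -0.0
   [np.float64(-0.64), np.float64(3.61), np.float64(-1.56)] turn -0.0
   [np.float64(-0.64), np.float64(3.61), np.float64(-1.56)] turn -0.0
   [np.float64(-0.64), np.float64(3.61), np.float64(-1.56)] turn -0.0
   [np.float64(-0.64), np.float64(3.61), np.float64(-1.56)] turn -0.0
```

>>> send_rows --targets '[{"linear":[0,0,-4],"turn":0,"claw":0},{"linear":[0,0,-4],"turn":0,"claw":0},{"linear":[0,0,-4],"turn":0,"claw":0},{"linear":[-0.6,3.6,-3.6],"turn":0,"claw":0},{"linear":[-0.6,3.6,0],"turn":0,"claw":0},{"linear":[-0.6,3.6,0],"turn":0,"claw":0},{"linear":[-0.6,3.6,0],"turn":0,"claw":0},{"linear":[-0.6,3.6,0],"turn":0,"claw":0},{"linear":[-0.7,3.6,0],"turn":0,"claw":0},{"linear":[-0.7,3.6,0],"turn":0,"claw":0}]'

```text
clock: 27.35
tool_pos: [0.5645, 0.1114, 0.1979]
eef_rot: [[-1.0, 0.002, 0.001], [0.002, 1.0, -0.0], [-0.001, -0.0, -1.0]]
force: [0.8, 0.1, -1.4]
gripper_width: 0.121
finger_force: 58.6
```

>>> send_rows --targets '[{"linear":[-0.7,3.6,0],"turn":0,"claw":0},{"linear":[-0.7,3.6,0],"turn":0,"claw":0},{"linear":[-0.7,3.6,0],"turn":0,"claw":0},{"linear":[0,0,0],"turn":0,"claw":0},{"linear":[0,0,3],"turn":0,"claw":0},{"linear":[0,0,3],"turn":0,"claw":0},{"linear":[0,0,1],"turn":0,"claw":0},{"linear":[0,0,0],"turn":0,"claw":0},{"linear":[0,0,0],"turn":0,"claw":0},{"linear":[0,0,0],"turn":0,"claw":0}]'

```text
clock: 28.35
tool_pos: [0.5872, 0.2179, 0.1298]
eef_rot: [[-1.0, 0.002, 0.004], [0.002, 1.0, 0.001], [-0.004, 0.001, -1.0]]
force: [-0.2, 0.1, -0.6]
gripper_width: 0.118
finger_force: 58.7
```

>>> send_rows --targets '[{"linear":[0,0.1,1.5],"turn":0,"claw":0},{"linear":[0,0,0.9],"turn":0,"claw":0},{"linear":[0,0,0.3],"turn":0,"claw":0},{"linear":[0,0,0.2],"turn":0,"claw":0},{"linear":[0,0,0],"turn":0,"claw":0},{"linear":[0,0,0],"turn":0,"claw":0}]'

```text
clock: 28.95
tool_pos: [0.5878, 0.2188, 0.101]
eef_rot: [[-1.0, 0.002, 0.005], [0.002, 1.0, -0.0], [-0.005, -0.0, -1.0]]
force: [-0.1, -0.7, 9.7]
gripper_width: 0.121
finger_force: 60.0
```

>>> send_rows --targets '[{"linear":[0,0,0],"turn":0,"claw":0.35},{"linear":[0,0,0],"turn":0,"claw":0.35},{"linear":[0,0,0],"turn":0,"claw":0.35},{"linear":[0,0,-3],"turn":0,"claw":0.35},{"linear":[0,0,-4],"turn":0,"claw":0.35},{"linear":[0,0,-3],"turn":0,"claw":0.35},{"linear":[1.3,-3.8,0],"turn":0,"claw":0.5},{"linear":[1.3,-3.8,0],"turn":0,"claw":0.5},{"linear":[1.3,-3.8,0],"turn":0,"claw":0.5},{"linear":[1.3,-3.8,0],"turn":0,"claw":0.5}]'

```text
clock: 29.95
tool_pos: [0.5323, 0.0659, 0.1979]
eef_rot: [[-1.0, 0.001, -0.001], [0.001, 1.0, -0.0], [0.001, -0.0, -1.0]]
force: [0.5, -0.7, 0.4]
gripper_width: 0.497
finger_force: 0.0
```

>>> send_rows --targets '[{"linear":[1.3,-3.8,0],"turn":0,"claw":0.5},{"linear":[1.3,-3.8,0],"turn":0,"claw":0.5},{"linear":[1.3,-3.7,0],"turn":0,"claw":0.5},{"linear":[1.3,-3.7,0],"turn":0,"claw":0.5},{"linear":[1.3,-3.7,0],"turn":0,"claw":0.5},{"linear":[1.4,-3.7,0],"turn":0,"claw":0.5},{"linear":[0,0,0],"turn":0,"claw":0.5},{"linear":[0,0,0],"turn":0,"claw":0.5},{"linear":[0,0,0],"turn":0,"claw":0.5}]'

```text
clock: 30.85
tool_pos: [0.454, -0.1559, 0.1982]
eef_rot: [[-1.0, 0.001, -0.001], [0.001, 1.0, 0.001], [0.001, 0.001, -1.0]]
force: [0.1, -0.3, 0.3]
gripper_width: 0.498
finger_force: 0.0
```

```bash
python3 chk.py .4567,-.157,.06 .4664,-.23,.06; python3 plan.py .4565,-.157,.043,180
```

```text
.4567,-.157,.06 pred tip [317.1 194.2] box [294. 159. 337. 201.]
   bright centroid 314.3 192.9 135
.4664,-.23,.06 pred tip [234.6 204.9] box [228. 168. 266. 210.]
   bright centroid 234.6 204.6 113
at [ 0.4543 -0.1558  0.1984] yaw -180.0 w 0.501 t 31.1 q [ -29.    3.  104.    0.   73. -119.]
.4565,-.157,.043,180 n 4
   [np.float64(-0.05), np.float64(-0.03), np.float64(3.89)] turn 0.0
   [np.float64(-0.05), np.float64(-0.03), np.float64(3.89)] turn 0.0
   [np.float64(-0.05), np.float64(-0.03), np.float64(3.89)] turn 0.0
   [np.float64(-0.05), np.float64(-0.03), np.float64(3.89)] turn 0.0
```

>>> send_rows --targets '[{"linear":[-0.1,-0.2,4],"turn":0,"claw":0.5},{"linear":[0,0,4],"turn":0,"claw":0.5},{"linear":[0,0,4],"turn":0,"claw":0.5},{"linear":[0,0,2.6],"turn":0,"claw":0.5},{"linear":[0,0,1],"turn":0,"claw":0.5},{"linear":[0,0,0],"turn":0,"claw":0},{"linear":[0,0,0],"turn":0,"claw":0},{"linear":[0,0,0],"turn":0,"claw":0},{"linear":[0,0,0],"turn":0,"claw":0},{"linear":[0,0,0],"turn":0,"claw":0}]'

```text
clock: 32.05
tool_pos: [0.4563, -0.1595, 0.0441]
eef_rot: [[-1.0, 0.002, 0.003], [0.002, 1.0, -0.001], [-0.003, -0.001, -1.0]]
force: [-0.8, 0.6, 4.6]
gripper_width: 0.117
finger_force: 58.6
```

>>> send_rows --targets '[{"linear":[0,0,-4],"turn":0,"claw":0},{"linear":[0,0,-4],"turn":0,"claw":0},{"linear":[0,0,-4],"turn":0,"claw":0},{"linear":[-0.8,3.9,-3.6],"turn":0,"claw":0},{"linear":[-0.8,3.9,0],"turn":0,"claw":0},{"linear":[-0.8,3.9,0],"turn":0,"claw":0},{"linear":[-0.8,3.9,0],"turn":0,"claw":0},{"linear":[-0.8,3.9,0],"turn":0,"claw":0},{"linear":[-0.8,3.9,0],"turn":0,"claw":0},{"linear":[-0.8,3.9,0],"turn":0,"claw":0}]'

```text
clock: 33.05
tool_pos: [0.5109, 0.1129, 0.1964]
eef_rot: [[-1.0, 0.002, 0.001], [0.002, 1.0, -0.0], [-0.001, -0.0, -1.0]]
force: [0.6, 0.0, -0.7]
gripper_width: 0.118
finger_force: 58.7
```

>>> send_rows --targets '[{"linear":[-0.7,3.8,0],"turn":0,"claw":0},{"linear":[0,0,0],"turn":0,"claw":0},{"linear":[0,0,3],"turn":0,"claw":0},{"linear":[0,0,3],"turn":0,"claw":0},{"linear":[0,0,1],"turn":0,"claw":0},{"linear":[0,0,0],"turn":0,"claw":0},{"linear":[0,0,0],"turn":0,"claw":0},{"linear":[0,0,0],"turn":0,"claw":0}]'

```text
clock: 33.85
tool_pos: [0.5204, 0.1487, 0.1289]
eef_rot: [[-1.0, 0.003, 0.006], [0.003, 1.0, 0.0], [-0.006, 0.0, -1.0]]
force: [-0.1, 0.2, 6.5]
gripper_width: 0.121
finger_force: 59.6
```

Force rose at base height 0.085, so the base is on the rim (settled 3 mm too far right). I lift, shift in and lower again.

>>> send_rows --targets '[{"linear":[0,0,-1.5],"turn":0,"claw":0},{"linear":[0,0.35,0],"turn":0,"claw":0},{"linear":[0,0,0],"turn":0,"claw":0},{"linear":[0,0,0],"turn":0,"claw":0},{"linear":[0,0,0],"turn":0,"claw":0}]'

```text
clock: 34.35
tool_pos: [0.5173, 0.1526, 0.1403]
eef_rot: [[-1.0, 0.002, -0.002], [0.002, 1.0, -0.0], [0.002, -0.0, -1.0]]
force: [0.3, 0.1, -1.2]
gripper_width: 0.117
finger_force: 58.8
```

```bash
python3 - <<'E'
from h import *
s=state();c=capture("wrist");print(s["tool_pos"])
save(c,"w5",(200,100,440,330),2.5)
import pickle;pickle.dump((c,s),open("last.pkl","wb"))
P=np.array(s["tool_pos"]);a=np.linspace(0,2*np.pi,200)
im=c["frame"][:,:,::-1].copy()
for q in proj(c,np.c_[.5525+.074*np.cos(a),.1855+.074*np.sin(a),np.full(200,.085)],s): cv2.circle(im,tuple(np.round(q).astype(int)),0,(0,0,255),-1)
cv2.imwrite("pics/w5.png",cv2.resize(im[90:320,180:460],None,fx=2.5,fy=2.5,interpolation=cv2.INTER_CUBIC))
E
```

```text
[0.51733758 0.15264122 0.14025319]
```

View pics/w5.png

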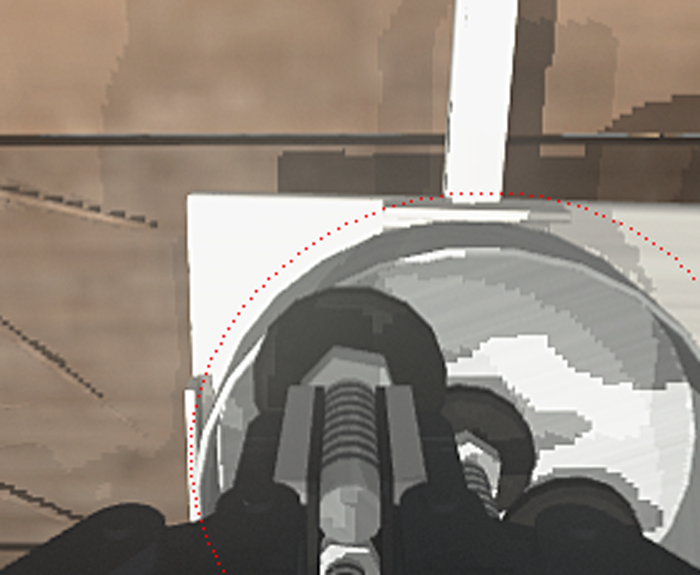

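The front rim lies about 7 mm further back than my tin estimate, so the tray seems to have crept in. I step aside for a clear view.

>>> send_rows --targets '[{"linear":[0,0,-4],"turn":0,"claw":0},{"linear":[-1,-2,-4],"turn":0,"claw":0},{"linear":[-2,-3,-3],"turn":0,"claw":0},{"linear":[-1,-3,0],"turn":0,"claw":0},{"linear":[0,0,0],"turn":0,"claw":0},{"linear":[0,0,0],"turn":0,"claw":0},{"linear":[0,0,0],"turn":0,"claw":0}]'

```text
clock: 35.1
tool_pos: [0.5569, 0.0734, 0.2498]
eef_rot: [[-1.0, 0.001, -0.003], [0.001, 1.0, 0.001], [0.003, 0.001, -1.0]]
force: [-0.6, 0.9, -1.3]
gripper_width: 0.116
finger_force: 58.9
```

```bash
python3 - <<'E'
from h import *
for _ in range(2): s=state();c=capture("wrist")
print(s["tool_pos"])
import pickle;pickle.dump((c,s),open("last.pkl","wb"))
t=proj(c,[[.5525,.1855,.085]],s)[0];print(t)
l,tp=int(min(max(t[0]-120,0),400)),int(min(max(t[1]-100,0),200));print(l,tp)
im=c["frame"][:,:,::-1].copy()
cv2.imwrite("pics/w6.png",cv2.resize(im[tp:tp+200,l:l+240],None,fx=3,fy=3,interpolation=cv2.INTER_CUBIC))
E
```

```text
[0.55688751 0.07362074 0.24991094]
[436.34301366 179.36503543]
316 79
```

View pics/w6.png

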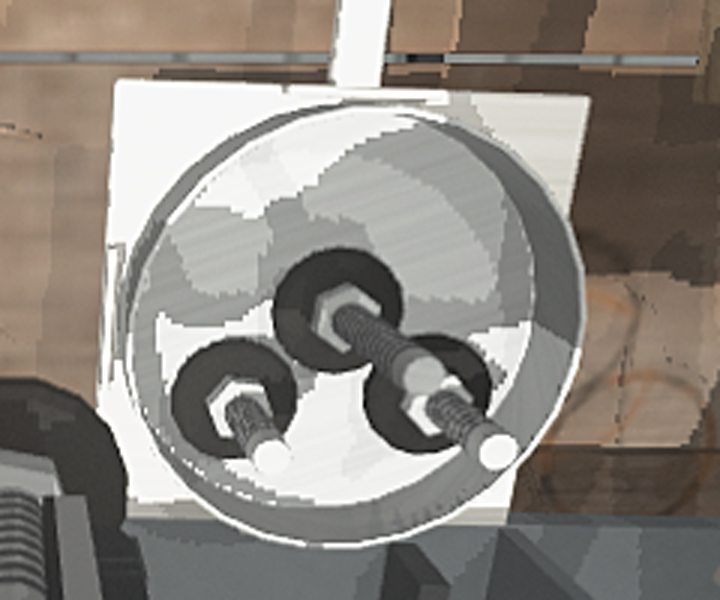

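The view shows the whole tin: rim left 130, right 584, top 102, bottom 546 in the crop. Stud tips are tall (428,372), A (270,455) and B (498,451), all upright. I fit the rim.

```bash
python3 - <<'E'
from h import *; import pickle; from scipy.optimize import least_squares
np.set_printoptions(precision=4,suppress=True)
c,s=pickle.load(open("last.pkl","rb"));a=np.linspace(0,2*np.pi,361)
def circ(p): return proj(c,np.c_[p[0]+.074*np.cos(a),p[1]+.074*np.sin(a),np.full(361,.085)],s)
f=lambda p:(lambda q:np.r_[q.min(0),q.max(0)])(circ(p))-(np.array([130,102,584,546])/3+[316,79,316,79])
r=least_squares(f,[.55,.18]);print("tin",r.x,r.fun)
T=r.x
for n,uv,z in (("tall",(428,372),.137),("A",(270,455),.117),("B",(498,451),.117)):
    P=at_z(c,np.array(uv)/3+[316,79],z,s)[:2];print(n,P,P-T,np.linalg.norm(P-T))
for n,uv,z in (("tall",(338,308),.069),("A",(234,398),.069),("B",(428,395),.069)):
    P=at_z(c,np.array(uv)/3+[316,79],z,s)[:2];print(n,"base",P,P-T,np.linalg.norm(P-T))
E
```

```text
tin [0.5654 0.1854] [-1.3171 -0.0834  1.3288  0.3387]
tall [0.5593 0.1859] [-0.0061  0.0005] 0.006146356361156536
A [0.5915 0.1513] [ 0.0261 -0.0341] 0.04297716327670774
B [0.5905 0.2194] [0.0251 0.0339] 0.04222399379412937
tall base [0.5588 0.1841] [-0.0066 -0.0014] 0.006784332534881124
A base [0.5906 0.1513] [ 0.0252 -0.0341] 0.04243389334336735
B base [0.5897 0.2184] [0.0243 0.0329] 0.04091714163581558
```

Tin is at (0.565,0.185), with tall 6 mm forward of centre and A and B beside it. C and D fit at tin + (−23, ±42.5) mm, so C goes to (0.543,0.143).

>>> send_rows --targets '[{"linear":[0.7,3.5,0],"turn":0,"claw":0},{"linear":[0.7,3.4,0],"turn":0,"claw":0},{"linear":[0,0,3],"turn":0,"claw":0},{"linear":[0,0,4],"turn":0,"claw":0},{"linear":[0,0,3],"turn":0,"claw":0},{"linear":[0,0,0],"turn":0,"claw":0},{"linear":[0,0,0],"turn":0,"claw":0},{"linear":[0,0,0],"turn":0,"claw":0},{"linear":[0,0,0],"turn":0,"claw":0}]'

```text
clock: 36.1
tool_pos: [0.5458, 0.1421, 0.1536]
eef_rot: [[-1.0, 0.002, 0.005], [0.002, 1.0, 0.001], [-0.005, 0.001, -1.0]]
force: [0.0, 0.5, -0.3]
gripper_width: 0.118
finger_force: 59.0
```

>>> send_rows --targets '[{"linear":[0.2,0.1,1],"turn":0,"claw":0},{"linear":[0,0,0.8],"turn":0,"claw":0},{"linear":[0,0,0],"turn":0,"claw":0},{"linear":[0,0,0],"turn":0,"claw":0},{"linear":[0,0,0],"turn":0,"claw":0},{"linear":[0,0,0],"turn":0,"claw":0}]'

```text
clock: 36.7
tool_pos: [0.5423, 0.1428, 0.1333]
eef_rot: [[-1.0, 0.002, 0.001], [0.002, 1.0, 0.0], [-0.001, 0.0, -1.0]]
force: [0.4, -0.3, -1.3]
gripper_width: 0.123
finger_force: 59.0
```

Good. Lower gently in small steps.

>>> send_rows --targets '[{"linear":[0,0,0.7],"turn":0,"claw":0},{"linear":[0,0,0.7],"turn":0,"claw":0},{"linear":[0,0,0],"turn":0,"claw":0},{"linear":[0,0,0],"turn":0,"claw":0}]'

```text
clock: 37.1
tool_pos: [0.5415, 0.1428, 0.1184]
eef_rot: [[-1.0, 0.002, -0.001], [0.002, 1.0, -0.0], [0.001, -0.0, -1.0]]
force: [0.2, 0.5, -1.6]
gripper_width: 0.119
finger_force: 59.0
```

>>> send_rows --targets '[{"linear":[0,0,0.7],"turn":0,"claw":0},{"linear":[0,0,0.5],"turn":0,"claw":0},{"linear":[0,0,0.3],"turn":0,"claw":0},{"linear":[0,0,0.2],"turn":0,"claw":0},{"linear":[0,0,0],"turn":0,"claw":0},{"linear":[0,0,0],"turn":0,"claw":0}]'

```text
clock: 37.7
tool_pos: [0.5421, 0.1428, 0.1021]
eef_rot: [[-1.0, 0.002, 0.0], [0.002, 1.0, 0.0], [-0.0, 0.0, -1.0]]
force: [-0.1, -0.1, -1.2]
gripper_width: 0.118
finger_force: 59.0
```

>>> send_rows --targets '[{"linear":[0,0,0.2],"turn":0,"claw":0},{"linear":[0,0,0.1],"turn":0,"claw":0},{"linear":[0,0,0],"turn":0,"claw":0},{"linear":[0,0,0],"turn":0,"claw":0}]'

```text
clock: 38.1
tool_pos: [0.5436, 0.1428, 0.101]
eef_rot: [[-1.0, 0.002, 0.004], [0.002, 1.0, 0.0], [-0.004, 0.0, -1.0]]
force: [-0.1, -0.1, 5.9]
gripper_width: 0.117
finger_force: 60.0
```

>>> send_rows --targets '[{"linear":[0,0,0],"turn":0,"claw":0.35},{"linear":[0,0,0],"turn":0,"claw":0.35},{"linear":[0,0,0],"turn":0,"claw":0.35},{"linear":[0,0,-3],"turn":0,"claw":0.35},{"linear":[0,0,-4],"turn":0,"claw":0.35},{"linear":[0,0,-3],"turn":0,"claw":0.35},{"linear":[0.8,-3.7,0],"turn":0,"claw":0.5},{"linear":[0.8,-3.7,0],"turn":0,"claw":0.5},{"linear":[0.8,-3.7,0],"turn":0,"claw":0.5},{"linear":[0.8,-3.7,0],"turn":0,"claw":0.5}]'

```text
clock: 39.1
tool_pos: [0.5092, -0.0063, 0.199]
eef_rot: [[-1.0, 0.001, 0.0], [0.001, 1.0, -0.0], [-0.0, -0.0, -1.0]]
force: [-0.2, -0.5, 0.2]
gripper_width: 0.501
finger_force: 0.0
```

>>> send_rows --targets '[{"linear":[0.8,-3.7,0],"turn":0,"claw":0.5},{"linear":[0.8,-3.7,0],"turn":0,"claw":0.5},{"linear":[0.7,-3.7,0],"turn":0,"claw":0.5},{"linear":[0.7,-3.8,0],"turn":0,"claw":0.5},{"linear":[0.7,-3.8,0],"turn":0,"claw":0.5},{"linear":[0.8,-3.8,0],"turn":0,"claw":0.5},{"linear":[0,0,0],"turn":0,"claw":0.5},{"linear":[0,0,0],"turn":0,"claw":0.5},{"linear":[0,0,0],"turn":0,"claw":0.5}]'

```text
clock: 40.0
tool_pos: [0.4643, -0.2291, 0.1987]
eef_rot: [[-1.0, 0.001, -0.0], [0.001, 1.0, 0.001], [0.0, 0.001, -1.0]]
force: [0.5, 0.4, 0.1]
gripper_width: 0.502
finger_force: 0.0
```

```bash
python3 chk.py .4664,-.23,.06; python3 plan.py .466,-.230,.043,180
```

```text
.4664,-.23,.06 pred tip [317.2 193.5] box [297. 157. 340. 198.]
   bright centroid 315.9 191.7 139
at [ 0.4646 -0.2289  0.199 ] yaw -180.0 w 0.501 t 40.2 q [ -36.    7.   99.    0.   73. -126.]
.466,-.230,.043,180 n 4
   [np.float64(-0.04), np.float64(-0.03), np.float64(3.9)] turn 0.0
   [np.float64(-0.04), np.float64(-0.03), np.float64(3.9)] turn 0.0
   [np.float64(-0.04), np.float64(-0.03), np.float64(3.9)] turn 0.0
   [np.float64(-0.04), np.float64(-0.03), np.float64(3.9)] turn 0.0
```

>>> send_rows --targets '[{"linear":[-0.1,-0.1,4],"turn":0,"claw":0.5},{"linear":[0,-0.1,4],"turn":0,"claw":0.5},{"linear":[0,0,4],"turn":0,"claw":0.5},{"linear":[0,0,2.6],"turn":0,"claw":0.5},{"linear":[0,0,1],"turn":0,"claw":0.5},{"linear":[0,0,0],"turn":0,"claw":0},{"linear":[0,0,0],"turn":0,"claw":0},{"linear":[0,0,0],"turn":0,"claw":0},{"linear":[0,0,0],"turn":0,"claw":0},{"linear":[0,0,0],"turn":0,"claw":0}]'

```text
clock: 41.2
tool_pos: [0.4661, -0.2326, 0.0443]
eef_rot: [[-1.0, 0.002, 0.002], [0.002, 1.0, -0.001], [-0.002, -0.001, -1.0]]
force: [0.9, 0.2, 2.4]
gripper_width: 0.118
finger_force: 58.5
```

>>> send_rows --targets '[{"linear":[0,0,-4],"turn":0,"claw":0},{"linear":[0,0,-4],"turn":0,"claw":0},{"linear":[0,0,-4],"turn":0,"claw":0},{"linear":[-0.9,4,-4],"turn":0,"claw":0},{"linear":[-0.9,4,-4],"turn":0,"claw":0},{"linear":[-0.9,4,0],"turn":0,"claw":0},{"linear":[-0.9,4,0],"turn":0,"claw":0},{"linear":[-0.9,4,0],"turn":0,"claw":0},{"linear":[-0.9,4,0],"turn":0,"claw":0},{"linear":[-0.9,4,0],"turn":0,"claw":0}]'

```text
clock: 42.2
tool_pos: [0.5265, 0.0393, 0.2334]
eef_rot: [[-1.0, 0.002, 0.001], [0.002, 1.0, -0.0], [-0.001, -0.0, -1.0]]
force: [1.0, -0.8, -0.6]
gripper_width: 0.118
finger_force: 58.6
```

>>> send_rows --targets '[{"linear":[-0.9,1,0],"turn":0,"claw":0},{"linear":[-0.9,0,0],"turn":0,"claw":0},{"linear":[0,0,0],"turn":0,"claw":0},{"linear":[0,0,0],"turn":0,"claw":0},{"linear":[0,0,0],"turn":0,"claw":0}]'

```text
clock: 42.7
tool_pos: [0.5443, 0.0462, 0.2328]
eef_rot: [[-1.0, 0.004, -0.001], [0.004, 1.0, -0.0], [0.001, -0.0, -1.0]]
force: [0.3, 0.1, -1.6]
gripper_width: 0.117
finger_force: 58.7
```

```bash
python3 - <<'E'
from h import *
for _ in range(2): s=state();c=capture("wrist")
print(s["tool_pos"],s["gripper_width"],s["force"])
import pickle;pickle.dump((c,s),open("last.pkl","wb"))
t=proj(c,[[.5654,.1854,.085]],s)[0]
l,tp=int(min(max(t[0]-120,0),400)),int(min(max(t[1]-100,0),200));print(l,tp)
im=c["frame"][:,:,::-1].copy()
cv2.imwrite("pics/w7.png",cv2.resize(im[tp:tp+200,l:l+240],None,fx=3,fy=3,interpolation=cv2.INTER_CUBIC))
E
```

```text
[0.54424463 0.04635161 0.2327749 ] 0.11558334746536482 [ 0.35418242  0.5028721  -1.14060881]
349 109
```

View pics/w7.png

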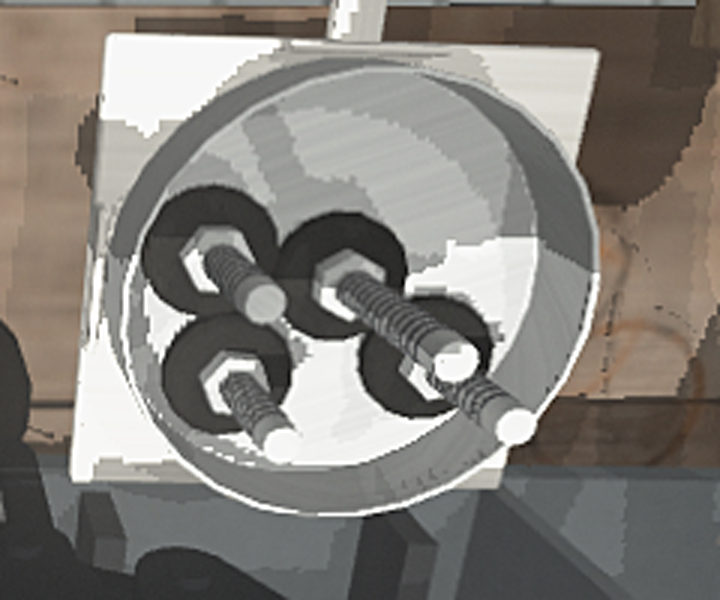

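C stands upright beside the tall foot. Tips in the crop are C (266,302), A (283,446), tall (456,361) and B (517,425). The rim spans 105–600 by 57–515.

```bash
python3 - <<'E'
from h import *; import pickle; from scipy.optimize import least_squares
np.set_printoptions(precision=4,suppress=True)
c,s=pickle.load(open("last.pkl","rb"));a=np.linspace(0,2*np.pi,361);o=[349,109]
def circ(p): return proj(c,np.c_[p[0]+.074*np.cos(a),p[1]+.074*np.sin(a),np.full(361,.085)],s)
f=lambda p:(lambda q:np.r_[q.min(0),q.max(0)])(circ(p))-(np.array([106,57,600,515])/3+o+o)
r=least_squares(f,[.55,.18]);T=r.x;print("tin",T,r.fun)
P={}
for n,uv,z in (("tall",(456,361),.137),("A",(283,446),.117),("B",(517,425),.117),("C",(266,302),.117)):
    P[n]=at_z(c,np.array(uv)/3+o,z,s)[:2]-T;print(n,P[n]*1000,np.linalg.norm(P[n])*1000)
best=max(((min(50-np.hypot(x,y),*[np.hypot(x-q[0]*1e3,y-q[1]*1e3)-44 for q in P.values()]),x,y) for x in np.arange(-50,51) for y in np.arange(-50,51)))
print("best slot rel",best,"world",T+np.array(best[1:])/1e3)
E
python3 plan.py
```

```text
at [0.5443 0.0465 0.2329] yaw 179.8 w 0.118 t 42.8 q [ -4.   9.  93.  -0.  78. -94.]Traceback (most recent call last):
  File "<stdin>", line 6, in <module>
    return func(*args, **kwargs)
    vector_fun = VectorFunction(
        fun_wrapped,
    ...<6 lines>...
        workers=workers
    )
    self._update_fun()
    ~~~~~~~~~~~~~~~~^^
    self.f = self.fun_wrapped(xp_copy(self.x))
             ~~~~~~~~~~~~~~~~^^^^^^^^^^^^^^^^^
    return np.atleast_1d(self.fun(x))
                         ~~~~~~~~^^^
    return self.f(x, *self.args, **self.kwargs)
           ~~~~~~^^^^^^^^^^^^^^^^^^^^^^^^^^^^^^
  File "<stdin>", line 5, in <lambda>
ValueError: operands could not be broadcast together with shapes (4,) (2,)
```

```bash
cat > f.py <<'E'
import sys,ast;from h import *; import pickle; from scipy.optimize import least_squares
np.set_printoptions(precision=4,suppress=True)
c,s=pickle.load(open("last.pkl","rb"));a=np.linspace(0,2*np.pi,361)
o,e,F=ast.literal_eval(sys.argv[1])
o=np.array(o,float)
def circ(p): return proj(c,np.c_[p[0]+.074*np.cos(a),p[1]+.074*np.sin(a),np.full(361,.085)],s)
f=lambda p:(lambda q:np.r_[q.min(0),q.max(0)])(circ(p))-(np.array(e)/3+np.r_[o,o])
r=least_squares(f,[.55,.18]);T=r.x;print("tin",T,r.fun)
P={}
for n,uv,z in F:
    P[n]=at_z(c,np.array(uv)/3+o,z,s)[:2]-T;print(n,P[n]*1000,np.linalg.norm(P[n])*1000)
best=max(((min(50-np.hypot(x,y),*[np.hypot(x-q[0]*1e3,y-q[1]*1e3)-44 for q in P.values()]),x,y) for x in np.arange(-50,51) for y in np.arange(-50,51)))
print("best slot rel",best,"world",T+np.array(best[1:])/1e3)
E
python3 f.py '((349,109),(106,57,600,515),(("tall",(456,361),.137),("A",(283,446),.117),("B",(517,425),.117),("C",(266,302),.117)))'
```

```text
tin [0.5653 0.1827] [ 2.038   0.1062 -2.0608 -0.5259]
tall [-2.3419  3.5032] 4.213878460796841
A [ 32.0375 -29.6999] 43.68626705728156
B [26.0043 36.8762] 45.12286684314513
C [-11.577 -39.298] 40.96775959357623
best slot rel (np.float64(2.146055543978406), np.int64(-47), np.int64(-9)) world [0.5183 0.1737]
```

Tall is 4 mm off centre, and the shorts are at 41–45 mm. The best slot for D is world (0.518,0.174).

>>> send_rows --targets '[{"linear":[0.6,3.2,0],"turn":0,"claw":0},{"linear":[0.6,3.2,0],"turn":0,"claw":0},{"linear":[0.6,3.2,0],"turn":0,"claw":0},{"linear":[0.7,3.1,0],"turn":0,"claw":0},{"linear":[0,0,3],"turn":0,"claw":0},{"linear":[0,0,3],"turn":0,"claw":0},{"linear":[0,0,2.8],"turn":0,"claw":0},{"linear":[0,0,0],"turn":0,"claw":0},{"linear":[0,0,0],"turn":0,"claw":0},{"linear":[0,0,0],"turn":0,"claw":0}]'

```text
clock: 43.8
tool_pos: [0.5214, 0.1746, 0.147]
eef_rot: [[-1.0, 0.002, 0.004], [0.002, 1.0, 0.001], [-0.004, 0.001, -1.0]]
force: [0.5, 0.6, -0.2]
gripper_width: 0.115
finger_force: 58.9
```

>>> send_rows --targets '[{"linear":[0.1,-0.1,0.7],"turn":0,"claw":0},{"linear":[0,0,0.6],"turn":0,"claw":0},{"linear":[0,0,0],"turn":0,"claw":0},{"linear":[0,0,0],"turn":0,"claw":0},{"linear":[0,0,0],"turn":0,"claw":0},{"linear":[0,0,0],"turn":0,"claw":0},{"linear":[0,0,0],"turn":0,"claw":0}]'

```text
clock: 44.5
tool_pos: [0.5189, 0.1737, 0.1321]
eef_rot: [[-1.0, 0.002, 0.0], [0.002, 1.0, 0.0], [-0.0, 0.0, -1.0]]
force: [-0.3, -0.4, -0.6]
gripper_width: 0.118
finger_force: 58.9
```

On target. Lower gently.

>>> send_rows --targets '[{"linear":[0,0,0.7],"turn":0,"claw":0},{"linear":[0,0,0.7],"turn":0,"claw":0},{"linear":[0,0,0],"turn":0,"claw":0},{"linear":[0,0,0],"turn":0,"claw":0}]'

```text
clock: 44.9
tool_pos: [0.5183, 0.1736, 0.1173]
eef_rot: [[-1.0, 0.002, -0.001], [0.002, 1.0, -0.0], [0.001, -0.0, -1.0]]
force: [-0.0, 1.2, -1.3]
gripper_width: 0.114
finger_force: 58.8
```

>>> send_rows --targets '[{"linear":[0,0,0.7],"turn":0,"claw":0},{"linear":[0,0,0.5],"turn":0,"claw":0},{"linear":[0,0,0.3],"turn":0,"claw":0},{"linear":[0,0,0.2],"turn":0,"claw":0},{"linear":[0,0,0],"turn":0,"claw":0},{"linear":[0,0,0],"turn":0,"claw":0}]'

```text
clock: 45.5
tool_pos: [0.5192, 0.1736, 0.1013]
eef_rot: [[-1.0, 0.002, 0.001], [0.002, 1.0, -0.0], [-0.001, -0.0, -1.0]]
force: [-0.2, -0.4, 2.4]
gripper_width: 0.12
finger_force: 59.1
```

>>> send_rows --targets '[{"linear":[0,0,0],"turn":0,"claw":0.35},{"linear":[0,0,0],"turn":0,"claw":0.35},{"linear":[0,0,0],"turn":0,"claw":0.35},{"linear":[0,0,-3],"turn":0,"claw":0.35},{"linear":[0,0,-4],"turn":0,"claw":0.35},{"linear":[-1,-3,-4],"turn":0,"claw":0.35},{"linear":[-1,-3,-3],"turn":0,"claw":0.35},{"linear":[-1,-4,0],"turn":0,"claw":0.35},{"linear":[0,0,0],"turn":0,"claw":0.35},{"linear":[0,0,0],"turn":0,"claw":0.35}]'

```text
clock: 46.5
tool_pos: [0.5482, 0.0735, 0.2399]
eef_rot: [[-1.0, 0.004, -0.001], [0.004, 1.0, 0.001], [0.001, 0.001, -1.0]]
force: [0.0, 0.1, -1.4]
gripper_width: 0.35
finger_force: 0.0
```

```bash
cat > v.py <<'E'
import sys;from h import *
for _ in range(2): s=state();c=capture("wrist")
print(s["tool_pos"])
import pickle;pickle.dump((c,s),open("last.pkl","wb"))
t=proj(c,[[.5654,.1840,.085]],s)[0]
l,tp=int(min(max(t[0]-120,0),400)),int(min(max(t[1]-100,0),200));print(l,tp)
im=c["frame"][:,:,::-1].copy()
cv2.imwrite(f"pics/{sys.argv[1]}.png",cv2.resize(im[tp:tp+200,l:l+240],None,fx=3,fy=3,interpolation=cv2.INTER_CUBIC))
E
python3 v.py w8; rm -f pics/none; python3 plan.py
```

```text
[0.54780479 0.07433456 0.23941451]
315 104
at [0.5476 0.0748 0.2393] yaw 179.9 w 0.351 t 46.6 q [ -1.   9.  92.   0.  79. -91.]
```

View pics/w8.png

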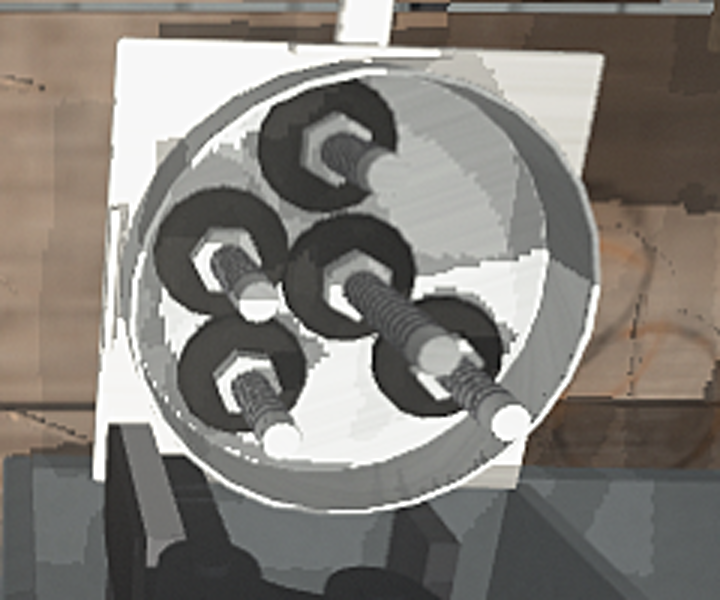

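All five feet stand flat and upright in the tin, with tips at tall (437,353), A (281,438), B (511,421), C (259,302) and D (383,174). I check the distances and locate the pull.

```bash
python3 f.py '((315,104),(127,60,600,512),(("tall",(437,353),.137),("A",(281,438),.117),("B",(511,421),.117),("C",(259,302),.117),("D",(383,174),.117)))'
python3 - <<'E'
from h import *
import pickle;c,s=pickle.load(open("last.pkl","rb"));print(s["clock"],[(round(d["p"],2),np.round(d["extent"])) for d in search_frame("tray_pull",capture("wrist"))])
S=capture("scene");D=capture("side")
for c in (S,D): print([(round(d["p"],2),np.round(d["extent"])) for d in search_frame("tray_pull",c)],proj(c,[[.414,.1885,.066]]))
E
```

```text
tin [0.5658 0.1846] [-0.0347  0.2022  0.0332 -0.2659]
tall [-3.3645  0.8016] 3.4586681769659005
A [ 30.7351 -31.8653] 44.27236350181498
B [25.7697 34.7863] 43.29157789354902
C [-10.9274 -41.3611] 42.780248242961086
D [-46.7333 -10.7852] 47.9616544501553
best slot rel (np.float64(1.7402859519453813), np.int64(-27), np.int64(40)) world [0.5388 0.2246]
46.55 [(0.82, array([343.,  26., 520., 267.]))]
[(0.85, array([232., 194., 300., 226.]))] [[231.08536612 213.19842499]]
[(0.98, array([280., 175., 350., 193.]))] [[277.76507186 174.16479913]]
```

Tall is 3.5 mm off centre and all shorts are under 48 mm. The pull is at about (0.4165,0.189); I go to grip it.

>>> send_rows --targets '[{"linear":[2.8,2.3,0],"turn":0,"claw":0.4},{"linear":[2.8,2.3,0],"turn":0,"claw":0.4},{"linear":[2.8,2.3,0],"turn":0,"claw":0.4},{"linear":[2.8,2.3,0],"turn":0,"claw":0.4},{"linear":[2.8,2.2,0],"turn":0,"claw":0.4},{"linear":[0,0,4],"turn":0,"claw":0.4},{"linear":[0,0,4],"turn":0,"claw":0.4},{"linear":[0,0,2],"turn":0,"claw":0.4},{"linear":[0,0,0],"turn":0,"claw":0.4},{"linear":[0,0,0],"turn":0,"claw":0.4}]'

```text
clock: 47.9
tool_pos: [0.4088, 0.1887, 0.1405]
eef_rot: [[-1.0, 0.001, 0.0], [0.001, 1.0, 0.0], [-0.0, 0.0, -1.0]]
force: [0.8, -0.1, 0.4]
gripper_width: 0.399
finger_force: 0.0
```

```bash
python3 - <<'E'
from h import *
np.set_printoptions(precision=4,suppress=True)
for _ in range(2): s=state();c=capture("wrist")
print(s["tool_pos"],proj(c,[[.4165,.189,.066],[.4165,.189,.04]],s),[(round(d["p"],2),np.round(d["extent"])) for d in search_frame("tray_pull",c)])
g=cv2.cvtColor(c["frame"],cv2.COLOR_RGB2GRAY);u,v=np.round(proj(c,[[.4165,.189,.066]],s)[0]).astype(int)
w=g[v-16:v+17,u-16:u+17];print(np.round(w[::3,::3]))
E
python3 plan.py .4085,.189,.0525,180
```

```text
[0.4097 0.1889 0.1414] [[318.5848 225.6289]
 [318.6568 212.7537]] [(0.65, array([218., 201., 365., 370.]))]
[[127 125 125 127 119 113 110 112 104 146 143]
 [126 125 126 126 119 114 111 115 105 149  92]
 [125 126 124 127 115 113 111 114 108 151  95]
 [125 125 134 113 228 250 166 134 108 150  95]
 [126 126 221 249 242 250 167 171 134 127  86]
 [125 123 207 245 240 242 244 245 161 127  83]
 [124 119 249 240 241 242 241 239 248 130  82]
 [123 121 253 240 242 242 240 240 230 127  83]
 [122 119 251 246 242 238 238 233 250 125  81]
 [122 117 255 246 246 246 246 246 250 120  79]
 [119 114 253 246 246 246 246 246 250 116  79]]
at [0.4103 0.1889 0.142 ] yaw 179.9 w 0.399 t 48.0 q [ 14.   3. 111.   0.  65. -76.]
.4085,.189,.0525,180 n 3
   [np.float64(0.06), np.float64(0.0), np.float64(2.98)] turn -0.001
   [np.float64(0.06), np.float64(0.0), np.float64(2.98)] turn -0.001
   [np.float64(0.06), np.float64(0.0), np.float64(2.98)] turn -0.001
```

>>> send_rows --targets '[{"linear":[0.1,0,3],"turn":0,"claw":0.4},{"linear":[0,0,3],"turn":0,"claw":0.4},{"linear":[0,0,2],"turn":0,"claw":0.4},{"linear":[0,0,0.9],"turn":0,"claw":0.4},{"linear":[0,0,0],"turn":0,"claw":0},{"linear":[0,0,0],"turn":0,"claw":0},{"linear":[0,0,0],"turn":0,"claw":0},{"linear":[0,0,0],"turn":0,"claw":0},{"linear":[0,0,0],"turn":0,"claw":0},{"linear":[0,0,0],"turn":0,"claw":0}]'

```text
clock: 49.05
tool_pos: [0.4083, 0.1885, 0.0519]
eef_rot: [[-1.0, 0.002, 0.001], [0.002, 1.0, 0.0], [-0.001, 0.0, -1.0]]
force: [-1.1, -0.4, 0.0]
gripper_width: 0.147
finger_force: 58.9
```

Gripped. I push the tray home smoothly.

>>> send_rows --targets '[{"linear":[-0.5,0,0],"turn":0,"claw":0},{"linear":[-1,0,0],"turn":0,"claw":0},{"linear":[-1.5,-0.1,0],"turn":0,"claw":0},{"linear":[-2,0,0],"turn":0,"claw":0},{"linear":[-2,-0.1,0],"turn":0,"claw":0},{"linear":[-2,0,0],"turn":0,"claw":0},{"linear":[-2,-0.1,0],"turn":0,"claw":0},{"linear":[-2,-0.1,0],"turn":0,"claw":0},{"linear":[-1.5,0,0],"turn":0,"claw":0},{"linear":[-1,-0.1,0],"turn":0,"claw":0}]'

```text
clock: 50.05
tool_pos: [0.5646, 0.1839, 0.0519]
eef_rot: [[-1.0, 0.002, 0.002], [0.002, 1.0, 0.002], [-0.002, 0.002, -1.0]]
force: [-1.4, 3.7, 5.0]
gripper_width: 0.143
finger_force: 59.8
```

>>> send_rows --targets '[{"linear":[-0.8,0,0],"turn":0,"claw":0},{"linear":[-0.6,0,0],"turn":0,"claw":0},{"linear":[-0.5,0,0],"turn":0,"claw":0},{"linear":[0,0,0],"turn":0,"claw":0},{"linear":[0,0,0],"turn":0,"claw":0}]'

```text
clock: 50.55
tool_pos: [0.5827, 0.1833, 0.0519]
eef_rot: [[-1.0, 0.002, 0.003], [0.002, 1.0, 0.0], [-0.003, 0.0, -1.0]]
force: [1.1, 1.1, 4.8]
gripper_width: 0.147
finger_force: 59.5
```

>>> send_rows --targets '[{"linear":[-0.4,0,0],"turn":0,"claw":0},{"linear":[-0.4,0,0],"turn":0,"claw":0},{"linear":[-0.3,0,0],"turn":0,"claw":0},{"linear":[0,0,0],"turn":0,"claw":0},{"linear":[0,0,0],"turn":0,"claw":0}]'

```text
clock: 51.05
tool_pos: [0.593, 0.1831, 0.0518]
eef_rot: [[-1.0, 0.002, 0.001], [0.002, 1.0, -0.0], [-0.001, -0.0, -1.0]]
force: [1.3, 0.3, 5.9]
gripper_width: 0.143
finger_force: 59.7
```

>>> send_rows --targets '[{"linear":[-0.3,0,0],"turn":0,"claw":0},{"linear":[-0.3,0,0],"turn":0,"claw":0},{"linear":[0,0,0],"turn":0,"claw":0},{"linear":[0,0,0],"turn":0,"claw":0}]'

```text
clock: 51.45
tool_pos: [0.5949, 0.183, 0.0519]
eef_rot: [[-1.0, 0.001, -0.008], [0.001, 1.0, -0.001], [0.008, -0.001, -1.0]]
force: [-9.3, 0.3, 15.1]
gripper_width: 0.148
finger_force: 61.2
```

>>> send_rows --targets '[{"linear":[0.3,0,0],"turn":0,"claw":0.4},{"linear":[0,0,0],"turn":0,"claw":0.4},{"linear":[0.3,0,0],"turn":0,"claw":0.4},{"linear":[1,0,-1],"turn":0,"claw":0.4},{"linear":[2,0,-3],"turn":0,"claw":0.4},{"linear":[2,0,-4],"turn":0,"claw":0.4},{"linear":[2,0,-4],"turn":0,"claw":0.4},{"linear":[0,0,-4],"turn":0,"claw":0.4},{"linear":[0,0,-2],"turn":0,"claw":0.4},{"linear":[0,0,0],"turn":0,"claw":0.4}]'

```text
clock: 52.45
tool_pos: [0.5249, 0.1837, 0.2354]
eef_rot: [[-1.0, 0.002, 0.009], [0.002, 1.0, 0.001], [-0.009, 0.001, -1.0]]
force: [0.5, -0.1, 0.3]
gripper_width: 0.399
finger_force: 0.0
```

```bash
python3 - <<'E'
from h import *
S=capture("scene");D=capture("side")
for c in (S,D): print([(round(d["p"],2),np.round(d["extent"],1)) for l in ("tray_pull","door_handle") for d in search_frame(l,c)])
a=cv2.resize(S["frame"][100:230,225:355],None,fx=3,fy=3,interpolation=cv2.INTER_CUBIC)
b=cv2.resize(D["frame"][100:230,290:420],None,fx=3,fy=3,interpolation=cv2.INTER_CUBIC)
cv2.imwrite("pics/h3.png",np.hstack([a,b])[:,:,::-1])
E
python3 plan.py .5225,.3225,.25,104.8 .5225,.3225,.153,104.8
```

```text
[(0.63, array([209.3, 156.7, 251.8, 183.4]))]
[(0.51, array([333.5, 178.3, 354.8, 186.4])), (0.68, array([312.3, 134.6, 351.7, 156.3])), (0.29, array([315.1, 127.3, 373.5, 215. ]))]
at [0.5214 0.183  0.2287] yaw 179.9 w 0.401 t 52.8 q [ 10.  10.  92.  -0.  78. -80.]
.5225,.3225,.25,104.8 n 10
   [np.float64(-0.01), np.float64(1.4), np.float64(-0.21)] turn 0.131
   [np.float64(0.17), np.float64(1.38), np.float64(-0.21)] turn 0.131
   [np.float64(0.35), np.float64(1.35), np.float64(-0.21)] turn 0.131
   [np.float64(0.53), np.float64(1.29), np.float64(-0.21)] turn 0.131
   [np.float64(0.69), np.float64(1.21), np.float64(-0.21)] turn 0.131
   [np.float64(0.84), np.float64(1.11), np.float64(-0.21)] turn 0.131
   [np.float64(0.98), np.float64(0.99), np.float64(-0.21)] turn 0.131
   [np.float64(1.1), np.float64(0.85), np.float64(-0.21)] turn 0.131
   [np.float64(1.21), np.float64(0.7), np.float64(-0.21)] turn 0.131
   [np.float64(1.29), np.float64(0.54), np.float64(-0.21)] turn 0.131
.5225,.3225,.153,104.8 n 3
   [np.float64(0.0), np.float64(0.0), np.float64(3.23)] turn -0.0
   [np.float64(0.0), np.float64(0.0), np.float64(3.23)] turn -0.0
   [np.float64(0.0), np.float64(0.0), np.float64(3.23)] turn -0.0
```

View pics/h3.png

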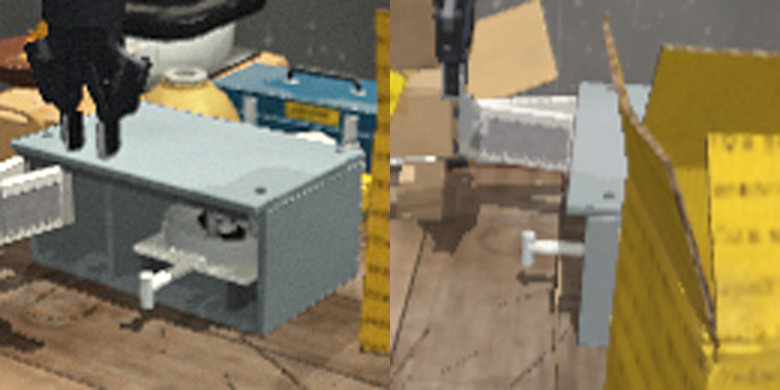

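The pull is back at its starting pixels, so the tray is home and the feet are inside. I go back to the handle on the open door and fit the arc from the recorded grip points for closing.

>>> send_rows --targets '[{"linear":[0,1.4,-0.2],"turn":0.131,"claw":0.5},{"linear":[0.2,1.4,-0.2],"turn":0.131,"claw":0.5},{"linear":[0.4,1.3,-0.2],"turn":0.131,"claw":0.5},{"linear":[0.5,1.3,-0.2],"turn":0.131,"claw":0.5},{"linear":[0.7,1.2,-0.2],"turn":0.131,"claw":0.5},{"linear":[0.8,1.1,-0.2],"turn":0.131,"claw":0.5},{"linear":[1.0,1.0,-0.2],"turn":0.131,"claw":0.5},{"linear":[1.1,0.8,-0.2],"turn":0.131,"claw":0.5},{"linear":[1.2,0.7,-0.2],"turn":0.131,"claw":0.5},{"linear":[1.3,0.5,-0.2],"turn":0.131,"claw":0.5}]'

```text
clock: 53.75
tool_pos: [0.5217, 0.3222, 0.2493]
eef_rot: [[-0.251, 0.968, -0.003], [0.968, 0.251, -0.001], [-0.001, -0.003, -1.0]]
force: [0.8, 0.2, 0.4]
gripper_width: 0.501
finger_force: 0.0
```

```bash
python3 plan.py .5225,.3225,.153,104.8; cat > fit.py <<'E'
from h import *; from scipy.optimize import least_squares
np.set_printoptions(precision=4,suppress=True)
M=np.array([[.5986,.2096],[.5591,.2101],[.5274,.2427],[.522,.322]])
def H(p,t):
    x,y=.014-.130*np.sin(t)-.051*np.cos(t),.160-.190*np.cos(t)-.051*np.sin(t);c,s=np.cos(p[2]),np.sin(p[2])
    return np.array([p[0]+c*x-s*y,p[1]+s*x+c*y])
f=lambda v:np.r_[np.concatenate([H(v[:3],t)-m for t,m in zip(v[3:],M)])*1e3,(v[6]-1.4)*50,(v[2]+.03)*1e3/10]
r=least_squares(f,[.648,.24,-.03,.1,.45,.9,1.4]);print(r.x,r.fun)
np.save("fit.npy",r.x);print([H(r.x,t) for t in (0,.05,1.4)])
E
python3 fit.py
```

```text
at [0.5217 0.3222 0.2493] yaw 104.5 w 0.501 t 53.8 q [24. 16. 82. -0. 82.  9.]
.5225,.3225,.153,104.8 n 3
   [np.float64(0.0), np.float64(0.03), np.float64(3.21)] turn -0.002
   [np.float64(0.0), np.float64(0.03), np.float64(3.21)] turn -0.002
   [np.float64(0.0), np.float64(0.03), np.float64(3.21)] turn -0.002
[ 0.6443  0.2423 -0.024   0.0637  0.4092  0.8588  1.3955] [-0.2539  0.9044 -0.126  -0.3971 -0.882  -0.345   1.2618 -0.1622 -0.2269
  0.5989]
[array([0.6066, 0.2132]), array([0.6001, 0.211 ]), array([0.5234, 0.3226])]
```

>>> send_rows --targets '[{"linear":[0,0.1,3],"turn":0,"claw":0.5},{"linear":[0,0,3],"turn":0,"claw":0.5},{"linear":[0,0,2.5],"turn":0,"claw":0.5},{"linear":[0,0,1.1],"turn":0,"claw":0.5},{"linear":[0,0,0],"turn":0,"claw":0},{"linear":[0,0,0],"turn":0,"claw":0},{"linear":[0,0,0],"turn":0,"claw":0},{"linear":[0,0,0],"turn":0,"claw":0},{"linear":[0,0,0],"turn":0,"claw":0},{"linear":[0,0,0],"turn":0,"claw":0}]'

```text
clock: 54.75
tool_pos: [0.5223, 0.3226, 0.1554]
eef_rot: [[-0.256, 0.967, -0.002], [0.967, 0.256, 0.0], [0.001, -0.001, -1.0]]
force: [-4.8, 1.7, -1.8]
gripper_width: 0.141
finger_force: 58.7
```

```bash
cat > door2.py <<'E'
import sys;from h import *
v=np.load("fit.npy")
def H(t):
    x,y=.014-.130*np.sin(t)-.051*np.cos(t),.160-.190*np.cos(t)-.051*np.sin(t);c,s=np.cos(v[2]),np.sin(v[2])
    return np.array([v[0]+c*x-s*y,v[1]+s*x+c*y])
s=state();p=np.array(s["tool_pos"]);R=np.array(s["eef_rot"]);y=np.degrees(np.arctan2(R[1,0],R[0,0]))
ts=np.linspace(-.1,1.5,1601);d=[np.linalg.norm(H(t)-p[:2]) for t in ts];t0=ts[np.argmin(d)]
print("at",p.round(4),"yaw",y.round(1),"t0",t0,"off",p[:2]-H(t0),"w",s["gripper_width"],"F",np.round(s["force"],1))
t1,n=float(sys.argv[1]),int(sys.argv[2]);prev=p[:2];y1=178.5;dyaw=(t0-t1)/n
for i in range(1,n+1):
    t=t0+(t1-t0)*i/n;q=H(t);w=(q-prev)*100;prev=q;f=np.radians(y)
    print([round(float(np.cos(f)*w[0]+np.sin(f)*w[1]),2),round(float(np.sin(f)*w[0]-np.cos(f)*w[1]),2),0],"turn",round(-dyaw,3),q.round(4))
    y+=np.degrees(dyaw)
E
python3 door2.py 0.0 20
```

```text
at [0.5223 0.3226 0.1554] yaw 104.8 t0 1.398 off [-0.00104504  0.00027551] w 0.1413979078556084 F [-4.8  1.7 -1.8]
[-1.19, -0.4, 0] turn -0.07 [0.5214 0.3101]
[-1.07, -0.5, 0] turn -0.07 [0.5202 0.2983]
[-1.02, -0.49, 0] turn -0.07 [0.5197 0.287 ]
[-0.96, -0.47, 0] turn -0.07 [0.5199 0.2763]
[-0.91, -0.44, 0] turn -0.07 [0.5207 0.2663]
[-0.86, -0.41, 0] turn -0.07 [0.5223 0.2568]
[-0.82, -0.37, 0] turn -0.07 [0.5245 0.2481]
[-0.78, -0.33, 0] turn -0.07 [0.5274 0.2402]
[-0.75, -0.28, 0] turn -0.07 [0.531 0.233]
[-0.73, -0.23, 0] turn -0.07 [0.5352 0.2266]
[-0.71, -0.17, 0] turn -0.07 [0.54   0.2211]
[-0.7, -0.11, 0] turn -0.07 [0.5454 0.2165]
[-0.7, -0.06, 0] turn -0.07 [0.5514 0.2128]
[-0.71, 0.0, 0] turn -0.07 [0.558 0.21 ]
[-0.73, 0.06, 0] turn -0.07 [0.565  0.2082]
[-0.75, 0.11, 0] turn -0.07 [0.5725 0.2073]
[-0.78, 0.16, 0] turn -0.07 [0.5805 0.2073]
[-0.82, 0.2, 0] turn -0.07 [0.5888 0.2083]
[-0.86, 0.24, 0] turn -0.07 [0.5976 0.2103]
[-0.91, 0.27, 0] turn -0.07 [0.6066 0.2132]
```

Gripped. I close along the arc in parts.

>>> send_rows --targets '[{"linear":[-1.2,-0.4,0],"turn":-0.07,"claw":0},{"linear":[-1.1,-0.5,0],"turn":-0.07,"claw":0},{"linear":[-1.0,-0.5,0],"turn":-0.07,"claw":0},{"linear":[-1.0,-0.5,0],"turn":-0.07,"claw":0},{"linear":[-0.9,-0.4,0],"turn":-0.07,"claw":0},{"linear":[-0.9,-0.4,0],"turn":-0.07,"claw":0},{"linear":[-0.8,-0.4,0],"turn":-0.07,"claw":0},{"linear":[-0.8,-0.3,0],"turn":-0.07,"claw":0},{"linear":[0,0,0],"turn":0,"claw":0}]'

```text
clock: 55.65
tool_pos: [0.53, 0.2381, 0.1555]
eef_rot: [[-0.73, 0.684, 0.002], [0.684, 0.73, -0.001], [-0.002, 0.001, -1.0]]
force: [-0.3, 1.3, -4.4]
gripper_width: 0.143
finger_force: 58.9
```

```bash
python3 door2.py 0.0 12
```

```text
at [0.53   0.2381 0.1555] yaw 136.8 t0 0.8140000000000001 off [0.00135489 0.00060088] w 0.14315697134582256 F [-0.3  1.3 -4.4]
[-0.67, -0.37, 0] turn -0.068 [0.5323 0.2308]
[-0.7, -0.19, 0] turn -0.068 [0.5366 0.2249]
[-0.69, -0.13, 0] turn -0.068 [0.5414 0.2198]
[-0.68, -0.08, 0] turn -0.068 [0.5468 0.2156]
[-0.68, -0.03, 0] turn -0.068 [0.5527 0.2122]
[-0.69, 0.03, 0] turn -0.068 [0.5592 0.2096]
[-0.71, 0.08, 0] turn -0.068 [0.5661 0.208 ]
[-0.73, 0.13, 0] turn -0.068 [0.5735 0.2072]
[-0.76, 0.18, 0] turn -0.068 [0.5812 0.2074]
[-0.79, 0.22, 0] turn -0.068 [0.5893 0.2084]
[-0.83, 0.26, 0] turn -0.068 [0.5978 0.2104]
[-0.87, 0.29, 0] turn -0.068 [0.6066 0.2132]
```

>>> send_rows --targets '[{"linear":[-0.7,-0.3,0],"turn":-0.068,"claw":0},{"linear":[-0.7,-0.2,0],"turn":-0.068,"claw":0},{"linear":[-0.7,-0.1,0],"turn":-0.068,"claw":0},{"linear":[-0.7,-0.1,0],"turn":-0.068,"claw":0},{"linear":[-0.7,0,0],"turn":-0.068,"claw":0},{"linear":[-0.7,0,0],"turn":-0.068,"claw":0},{"linear":[-0.7,0.1,0],"turn":-0.068,"claw":0},{"linear":[0,0,0],"turn":0,"claw":0}]'

```text
clock: 56.45
tool_pos: [0.5665, 0.2079, 0.1555]
eef_rot: [[-0.962, 0.274, -0.0], [0.274, 0.962, -0.003], [-0.001, -0.003, -1.0]]
force: [-3.4, -3.0, -1.2]
gripper_width: 0.143
finger_force: 59.4
```

```bash
python3 door2.py 0.0 5
```

```text
at [0.5665 0.2079 0.1555] yaw 164.1 t0 0.33499999999999996 off [-2.94667046e-05  1.13376722e-05] w 0.14251968411241153 F [-3.4 -3.  -1.2]
[-0.72, 0.13, 0] turn -0.067 [0.5738 0.2072]
[-0.75, 0.18, 0] turn -0.067 [0.5815 0.2074]
[-0.78, 0.22, 0] turn -0.067 [0.5896 0.2085]
[-0.82, 0.26, 0] turn -0.067 [0.5979 0.2104]
[-0.86, 0.29, 0] turn -0.067 [0.6066 0.2132]
```

>>> send_rows --targets '[{"linear":[-0.7,0.1,0],"turn":-0.067,"claw":0},{"linear":[-0.8,0.2,0],"turn":-0.067,"claw":0},{"linear":[-0.8,0.2,0],"turn":-0.067,"claw":0},{"linear":[-0.8,0.3,0],"turn":-0.067,"claw":0},{"linear":[-0.5,0.2,0],"turn":-0.03,"claw":0},{"linear":[-0.3,0.1,0],"turn":0,"claw":0},{"linear":[0,0,0],"turn":0,"claw":0},{"linear":[0,0,0],"turn":0,"claw":0}]'

```text
clock: 57.25
tool_pos: [0.6086, 0.2102, 0.1557]
eef_rot: [[-1.0, -0.02, 0.005], [-0.02, 1.0, -0.009], [-0.005, -0.009, -1.0]]
force: [3.0, -11.4, -4.7]
gripper_width: 0.132
finger_force: 59.0
```

```bash
python3 door2.py 0.0 1
```

```text
at [0.6086 0.2102 0.1557] yaw -178.9 t0 -0.006000000000000005 off [ 0.00123061 -0.00327412] w 0.13239450697006816 F [  3.  -11.4  -4.7]
[0.2, 0.3, 0] turn 0.006 [0.6066 0.2132]
```

>>> send_rows --targets '[{"linear":[-0.2,-0.1,0],"turn":0,"claw":0},{"linear":[-0.2,-0.1,0],"turn":0,"claw":0},{"linear":[0,0,0],"turn":0,"claw":0},{"linear":[0,0,0],"turn":0,"claw":0}]'

```text
clock: 57.65
tool_pos: [0.6112, 0.2107, 0.1556]
eef_rot: [[-1.0, -0.02, 0.003], [-0.02, 1.0, -0.004], [-0.003, -0.004, -1.0]]
force: [0.4, -6.3, -3.9]
gripper_width: 0.134
finger_force: 58.8
```

>>> send_rows --targets '[{"linear":[-0.3,0,0],"turn":0,"claw":0},{"linear":[0,0,0],"turn":0,"claw":0},{"linear":[0,0,0],"turn":0,"claw":0}]'

```text
clock: 57.95
tool_pos: [0.6138, 0.2115, 0.1556]
eef_rot: [[-1.0, -0.02, 0.002], [-0.02, 1.0, -0.003], [-0.002, -0.003, -1.0]]
force: [-0.3, -4.3, -2.2]
gripper_width: 0.135
finger_force: 58.9
```

>>> send_rows --targets '[{"linear":[-0.3,0,0],"turn":0,"claw":0},{"linear":[0,0,0],"turn":0,"claw":0},{"linear":[0,0,0],"turn":0,"claw":0}]'

```text
clock: 58.25
tool_pos: [0.6163, 0.2123, 0.1556]
eef_rot: [[-1.0, -0.021, 0.001], [-0.021, 1.0, -0.002], [-0.001, -0.002, -1.0]]
force: [-1.1, -5.0, -2.0]
gripper_width: 0.133
finger_force: 58.9
```

>>> send_rows --targets '[{"linear":[-0.3,0.1,0],"turn":0,"claw":0},{"linear":[0,0,0],"turn":0,"claw":0},{"linear":[0,0,0],"turn":0,"claw":0}]'

```text
clock: 58.55
tool_pos: [0.6198, 0.2153, 0.1565]
eef_rot: [[-1.0, -0.022, 0.003], [-0.022, 1.0, 0.002], [-0.003, 0.002, -1.0]]
force: [-0.6, -0.1, 0.1]
gripper_width: -0.001
finger_force: 0.0
```

>>> send_rows --targets '[{"linear":[-0.3,0.1,0],"turn":0,"claw":0},{"linear":[0,0,0],"turn":0,"claw":0},{"linear":[0,0,0],"turn":0,"claw":0}]'

```text
clock: 58.85
tool_pos: [0.6219, 0.2158, 0.1553]
eef_rot: [[-1.0, -0.023, 0.0], [-0.023, 1.0, 0.0], [-0.0, 0.0, -1.0]]
force: [-0.8, 0.2, -0.5]
gripper_width: 0.0
finger_force: 0.0
```

The bar slipped out of the pads, so the door had been at its stop and the shut fingers are now behind the bar. I rise straight up, then measure the handle.

>>> send_rows --targets '[{"linear":[0,0,-2],"turn":0,"claw":0},{"linear":[0,0,-3],"turn":0,"claw":0},{"linear":[0,0,-4],"turn":0,"claw":0},{"linear":[3,0,-2],"turn":0,"claw":0},{"linear":[4,0,0],"turn":0,"claw":0},{"linear":[4,0,0],"turn":0,"claw":0},{"linear":[4,0,0],"turn":0,"claw":0},{"linear":[0,0,0],"turn":0,"claw":0},{"linear":[0,0,0],"turn":0,"claw":0}]'

```text
clock: 59.75
tool_pos: [0.4713, 0.2123, 0.2655]
eef_rot: [[-1.0, -0.023, 0.001], [-0.023, 1.0, 0.0], [-0.001, 0.0, -1.0]]
force: [0.3, -0.3, 0.1]
gripper_width: 0.003
finger_force: 0.0
```

```bash
cat > hb.py <<'E'
from h import *
np.set_printoptions(precision=4,suppress=True)
S=capture("scene");D=capture("side");s=state();print(s["tool_pos"],s["force"])
for c in (S,D): print([(l,round(d["p"],2),np.round(d["extent"],1)) for l in ("door_handle","panel_b","tray_pull") for d in search_frame(l,c)])
# bright handle bar columns in the crops
for c,p in ((S,[.6,.2105,.17]),(D,[.6,.2105,.17])):
    u,v=np.round(proj(c,[p])[0]).astype(int);g=cv2.cvtColor(c["frame"],cv2.COLOR_RGB2GRAY);print(u,v);print(g[v-5:v+14,u-10:u+11])
E
python3 hb.py
```

```text
[0.4731 0.2122 0.2658] [-0.2047  0.2765  0.1574]
[('door_handle', 0.83, array([264.2, 159.3, 312.9, 192.2])), ('tray_pull', 0.78, array([273.3, 184.5, 310.7, 200.9]))]
[('door_handle', 0.66, array([331.3, 148.3, 357.2, 189.1])), ('panel_b', 0.75, array([336.8, 146.9, 354.7, 188.9])), ('tray_pull', 0.42, array([335.2, 179.5, 347.8, 183.7]))]
265 159
[[167 190 200 208 207 209 213 210 210 211 210 209 208 208 209 210 209 207
  213 210 210]
 [ 90  97 126 149 173 184 199 203 210 212 214 212 211 207 208 206 209 210
  209 209 211]
 [ 83  88  86  88  92 103 135 153 174 190 200 204 209 210 212 212 211 211
  210 211 210]
 [ 45  67  74  84  75  85  86  83  89 103 132 154 173 185 202 208 212 214
  212 211 213]
 [ 81  89  59  61  51  59  66  91 145 148 158  97  87 103 142 165 184 198
  206 210 209]
 [142 150 119 140 152 156  44 112 234 246 254 199  78  83  87  92 101 123
  149 174 183]
 [154 158 171 203 219 223 141 172 234 252 254 238  73  67  83  80  87  84
   91  89 110]
 [168 147 153 150 149 161 203 199 134 154 169 169 112  72  58  55  63  67
   74  80  87]
 [158 126 151 171 144 155 153 134 138
[... 1942 characters left out ...]
5 146 144 144 143 112 164 179 179 140 140 142 142 141 140 132
  124 129 136]
 [145 147 146 147 147 146 144 116 166 180 178 140 144 144 144 143 141 133
  126 133 140]
 [142 143 143 143 143 143 142 116 167 180 177 137 143 144 144 142 140 132
  126 135 142]
 [142 142 141 141 140 140 138 119 168 180 177 133 140 140 140 138 134 126
  122 131 140]
 [103 105 104 103 100  98  99 117 169 180 177 118 139 142 139 140 135 128
  124 131 140]
 [ 69  73  75  73  73  63  62 122 170 180 175 121 113 113 111 112 111 105
  103 100 105]
 [105 103 103 105 110 109 108 140 173 180 174 126 120 122 125  98  93  94
   92  76  72]
 [116 114 111 116 122 124 125 149 172 180 174 172 204 207 216 203 200 199
  198 197 197]]
```

The handle is back near its starting pixels (scene 264.7, side 335.6), so popping out left the door slightly ajar. I'll push the bar home from the front with shut fingers.

>>> send_rows --targets '[{"linear":[-2.5,0,0],"turn":0.023,"claw":0},{"linear":[-3.2,-0.1,1],"turn":0,"claw":0},{"linear":[-3.2,0,3],"turn":0,"claw":0},{"linear":[0,0,4],"turn":0,"claw":0},{"linear":[0,0,3],"turn":0,"claw":0},{"linear":[0,0,0],"turn":0,"claw":0},{"linear":[0,0,0],"turn":0,"claw":0},{"linear":[0,0,0],"turn":0,"claw":0}]'

```text
clock: 60.95
tool_pos: [0.5626, 0.212, 0.1577]
eef_rot: [[-1.0, 0.001, 0.004], [0.001, 1.0, 0.001], [-0.004, 0.001, -1.0]]
force: [-0.1, -0.2, 0.5]
gripper_width: -0.001
finger_force: 0.0
```

>>> send_rows --targets '[{"linear":[-0.5,0,0],"turn":0,"claw":0},{"linear":[-0.5,0,0],"turn":0,"claw":0},{"linear":[-0.5,0,0],"turn":0,"claw":0},{"linear":[0,0,0],"turn":0,"claw":0},{"linear":[0,0,0],"turn":0,"claw":0}]'

```text
clock: 61.45
tool_pos: [0.576, 0.2115, 0.1552]
eef_rot: [[-1.0, 0.001, 0.0], [0.001, 1.0, 0.0], [-0.0, 0.0, -1.0]]
force: [0.1, 0.4, 0.3]
gripper_width: -0.002
finger_force: 0.0
```

>>> send_rows --targets '[{"linear":[-0.4,0,0],"turn":0,"claw":0},{"linear":[-0.4,0,0],"turn":0,"claw":0},{"linear":[-0.4,0,0],"turn":0,"claw":0},{"linear":[0,0,0],"turn":0,"claw":0}]'

```text
clock: 61.85
tool_pos: [0.5885, 0.2115, 0.1551]
eef_rot: [[-1.0, 0.001, 0.001], [0.001, 1.0, -0.0], [-0.001, -0.0, -1.0]]
force: [-0.4, 0.4, -0.3]
gripper_width: 0.001
finger_force: 0.0
```

>>> send_rows --targets '[{"linear":[-0.3,0,0],"turn":0,"claw":0},{"linear":[-0.3,0,0],"turn":0,"claw":0},{"linear":[0,0,0],"turn":0,"claw":0},{"linear":[0,0,0],"turn":0,"claw":0}]'

```text
clock: 62.25
tool_pos: [0.5899, 0.2116, 0.155]
eef_rot: [[-1.0, 0.0, -0.01], [0.0, 1.0, -0.001], [0.01, -0.001, -1.0]]
force: [-11.1, -0.8, 8.0]
gripper_width: -0.004
finger_force: 6.0
```

```bash
cat > hb2.py <<'E'
from h import *
np.set_printoptions(precision=4,suppress=True)
S=capture("scene");D=capture("side");s=state();print(s["tool_pos"],np.array(s["force"]))
for c in (S,D): print([(l,round(d["p"],2),np.round(d["extent"],1)) for l in ("door_handle","tray_pull") for d in search_frame(l,c)])
g=cv2.cvtColor(D["frame"],cv2.COLOR_RGB2GRAY);print(g[150:160:2,328:346])
g=cv2.cvtColor(S["frame"],cv2.COLOR_RGB2GRAY);print(g[166:174:2,255:275])
E
python3 hb2.py
```

```text
[0.5899 0.2116 0.155 ] [-11.9363   0.5942   6.5023]
[('door_handle', 0.71, array([266.6, 167.1, 310.4, 188.4])), ('tray_pull', 0.62, array([274. , 180. , 310.4, 202.3]))]
[('door_handle', 0.49, array([337.7, 138.5, 355. , 190.2]))]
[[145 145 115  56  35  36  39  96 134 159 176 179 175 147 140 133 127 132]
 [146 144 120  99 110 113 112 121 136 163 178 180 174 146 141 132 127 136]
 [104 104  99 100  99 139 142 142 115 164 179 179 155 141 136 128 125 132]
 [103 106 109 110 106 106 103  98 112 167 180 177 171 128 114 112 112  80]
 [ 90  93 100 101 103 104 120 120 130 169 179 177 188 203 206 199 198 199]]
[[ 97  92  89  79 104  70  88 118  53  25  18  20  95 163 134 144 147 136
  131 133]
 [ 96  96  96  99 109  96  91 125  86  74  97 154 194 170 132 142 171 190
  196 190]
 [ 95  96  99  91  98  95  99  97 102 114 147 175 180 184 227 244 237 232
  187 162]
 [ 90  97  94  94  98  92  97  94 103 121 142 172 181 181 185 182 163 149
  114 105]]
```

It stopped firmly at 11 N, with the bar at 0.607, the fitted closed position. I back off, verify and hand in.

>>> send_rows --targets '[{"linear":[1,0,0],"turn":0,"claw":0},{"linear":[2,0,0],"turn":0,"claw":0},{"linear":[3,0,0],"turn":0,"claw":0},{"linear":[4,0,-2],"turn":0,"claw":0},{"linear":[3,0,-4],"turn":0,"claw":0},{"linear":[0,0,-4],"turn":0,"claw":0},{"linear":[0,0,0],"turn":0,"claw":0},{"linear":[0,0,0],"turn":0,"claw":0}]'

```text
clock: 63.35
tool_pos: [0.4649, 0.2118, 0.257]
eef_rot: [[-1.0, 0.001, 0.005], [0.001, 1.0, 0.001], [-0.005, 0.001, -1.0]]
force: [0.7, 0.7, -0.7]
gripper_width: -0.0
finger_force: 0.0
```

```bash
python3 hb2.py; python3 - <<'E'
from h import *
# any black foot left on the table?
for n in ("scene","side","wrist"):
    s=state();c=capture(n);print(n,[(round(d["p"],2),at_z(c,((d["extent"][0]+d["extent"][2])/2,d["extent"][3]),0,s)[:2].round(3).tolist(),c["frame"][int(d["extent"][1]+.8*(d["extent"][3]-d["extent"][1])),int((d["extent"][0]+d["extent"][2])/2)].tolist()) for l in ("foot_1","foot_tall") for d in search_frame(l,c)])
E
```

```text
[0.4635 0.2113 0.2542] [-0.446  -0.8007 -0.4125]
[('door_handle', 0.92, array([265. , 157.2, 310.1, 189.6])), ('tray_pull', 0.61, array([274.1, 184.7, 306.5, 203.2]))]
[('door_handle', 0.74, array([334.8, 146.9, 354.9, 189.7])), ('door_handle', 0.74, array([256.3, 158.2, 271.2, 181.4])), ('tray_pull', 0.51, array([335.8, 181.4, 350. , 184.5]))]
[[146 145 144 143 142 142 142 140 141 160 176 179 175 144 140 132 125 131]
 [144 143 144 142 143 142 144 144 144 164 177 180 172 146 141 132 127 134]
 [103 103 100  99  97 137 140 141 117 165 178 178 154 140 136 129 124 132]
 [103 104 108 108 107 107 103  98 117 166 180 178 172 130 117 116 115  78]
 [112 117 123 126 127 126 123 120 133 169 179 176 188 203 205 201 203 206]]
[[ 98  97  96  93  97  97  93  94 107 149 157 179 178 157 133 148 141 135
  131 133]
 [ 95  97  97  98  96  95  93  96 103 122 157 175 184 171 129 158 185 211
  215 207]
 [ 92  96  98 100  96  89  93 100 105 122 153 174 180 187 235 250 241 236
  185 157]
 [ 89  99  96  92  91  93  97  94  99 117 149 176 180 176 181 185 160 153
  124 106]]
scene [(0.6, [0.528, -0.296], [47, 118, 242]), (0.52, [0.384, -0.308], [211, 107, 129]), (0.45, [0.435, 0.344], [120, 96, 64])]
side [(0.8, [0.548, -0.303], [62, 137, 234]), (0.62, [0.361, -0.085], [224, 144, 168]), (0.56, [0.398, -0.318], [255, 190, 216])]
wrist [(0.95, [0.387, -0.104], [247, 191, 222])]
```

The door stayed closed, and only blue and pink look-alikes remain on the table.

```bash
python3 -c "
from station import sign_off
print(sign_off())"
```

```text
the job is handed in; nothing more can be done
None
```

I handed the job in at about 64 s on the robot's clock. All five feet present (the tall one and four short) stood upright in the tin at the last look, before I pushed the tray home and closed the door. I left the bystanders and look-alikes alone, and sign-off returned no verdict.

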